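# Make up the side-dish set at the bar counter

## Robot

A 6-joint arm with a two-finger parallel gripper is mounted at the origin on the work surface. World frame = base frame: x ahead of the robot, y to its left, z up, the work surface at z = 0. Lengths are in m, angles in rad, forces in N, time in s.
With the tool pointing down it reaches from about 0.3 to 0.875 m from the base axis. Payload 6.4 kg.
Tool frame: the origin (TCP) lies midway between the tips of the shut fingers; the grasp point (between the pads) lies 19 mm behind it; y points along the fingers, x is the direction in which the jaws open and shut, and the axes are right-handed (so a half turn about y gives the same grasp; the last joint's range is limited). The gripper opens to 85 mm and grips with 20 to 120 N. Pads are 22 mm wide; open, the fingers measure 114 mm over their backs; the gripper's body (76 mm by 85 mm) begins 54 mm behind the grasp point. The pads swing forward as they close: fully open they stand 13 mm farther back than shut.
Start: joints at [-1.389, 0.181, 1.607, -0, 1.354, -0.206], TCP at [0.217, -0.532, 0.207] pointing down, gripper open.
Joint ranges: [-2.99, 2.99], [-0.89, 2.07], [0.3, 2.58], [-1.14, 4.28], [0, 2.63], [-3.12, 3.12]. Speed limits (rad/s): [2.57, 2.57, 3.01, 3.14, 3.14, 3.14].

## Interface

Orientations are given as a unit quaternion [w, x, y, z].
In Python, from bench import ctrl gives the robot as it stands.
- The arm moves only by the tool step_arm, never from a script. Its argument "commands" is a list of rows, each a list of 7 numbers: the turn, a rotation vector about the tool's x, y, z in units of 6 degrees (1.0 is 6 degrees), then the shift along the tool's x, y, z in units of 30 mm (1.0 is 30 mm), then the opening, from 0 (shut) to 1 (fully open). A call has 1 to 10 rows; each row shifts and turns the commanded pose from where the row before left it, along the tool's axes as they then stand; what a row does not reach is not made up. A row lasts 1/10 s, in which the tool goes at most 50 mm and 8.59 degrees, less where a joint would pass 70% of its speed; a pose out of reach is approached as far as the arm can. A call with a number of a shift or a turn outside -1 to 1 is refused whole. A call with a gripper value outside its range is refused whole. The fingers move at their own pace and stop on an object; the grip force is fixed at half the most. Time passes only in rows, so rows that do not move let the fingers close. It gives the time, the measured TCP pose, the force and the opening at its end, in the units of the state.
- ctrl.get_obs(): the state, without advancing time (a new reading comes with each control period).
- ctrl.camera(name): name is "scene" or "side" or "wrist"; returns (picture, depth): 480x640x3 uint8, blue, green, red; 480x640 float32, m along the optical axis (not along the pixel's ray), 0 where there is no reading.
- ctrl.get_calibration(name): a dict with "intrinsics" (3x3 intrinsics, pixels), "D" ([k1, k2, p1, p2, k3] as OpenCV has them; the pictures are not rectified), "R" (3x3) and "t" (3): a world point X has camera coordinates R X + t. Camera axes: x right, y down, z forward; pixel columns grow to the right and rows downward; lengths in m; the calibration is good to about 2 mm. A picture is of the moment at which its call begins: read the wrist's pose just before it. get_calibration takes no time and is no camera call; for the wrist camera it gives the pose at the moment of the call.
- ctrl.hand_in(): hands the job in, once; it reports no verdict.
Trained networks look in the newest picture that a camera, given by its name, has taken for a name from the list of things; names that differ only in an ending like _2 or _b are one class to them, and where a whole thing is asked for, a point or a joint stands for the part that bears it (a point fixed in the world has none). Each returns a list of dicts, best first, with "p" (0 to 1); they miss things now and then, are a little off and sometimes report something else, mostly with a low value. They report only what shows in the picture. A call takes as long as a camera call. They do not tell look-alikes from the thing itself.
- ctrl.boxes_of(thing, camera): "point" ([x, y, z] in m, in the coordinates of the camera as it stood for that picture, good to about 4 mm: the middle of the surface that is visible of it).
- ctrl.silhouettes(thing, camera): "pixels" (480x640 bool, what is visible of it).
The state is a dict: "time_s": time; "q": joint angles; "dq": joint speeds; "joint_efforts": joint torques, N m; "eef_pos": TCP position; "eef_rot": TCP orientation; "wrist_force": force on the tool from outside, world axes, zero at the start; "torque": the same for the moment, N m; "opening": opening from 0.0 (shut) to 1.0 (fully open).
Only numpy, scipy, OpenCV 4.12 (cv2) and the standard library are available. Lean on these libraries where they do the work, as an engineer would, in place of code of your own. Each camera call takes 0.05 s, during which the arm holds its last target.

## Task

Nest all the loose half-moon dishes on the bottom dish on its board, each turned the same way round as the one below and fully home. Then take the condiment pots off their hooks and stand them upright, side by side, in the top dish, without tipping a pot over on the way, and leave the bottle, the jar and the cup where they are.

Things in the scene. Friction and masses are not known exactly. Their poses are not given: they have to be found in the camera images.
- base_dish: bottom dish, same shape as dish_a, fixed on a wooden board (110 x 200 x 12 mm) fixed to the counter. Origin at the board's underside below the dish's middle; x from straight to curved side, y along the length, z up. Its foot is at z 12 mm, inside floor 26, rim top 52. Nested dishes have their origins at z 26, 40, 54, 68 mm.
- dish_a: loose half-moon white dish, 148 mm long (y), 64 deep (x), 40 high, 0.2 kg: straight side at x -32; curved side to x +32, its middle 36 mm flat, so the rim can be gripped across the 64 mm. Origin under the foot's middle, z up. Rim band z 30-40 upright outside; walls below taper in 12 mm; inside floor z 14, 37 x 115; foot 10 high. Nests 14 mm above its like, only the same way round (play 2.6 mm). May be absent.
- dish_a_flat (a point): middle of the straight side of dish_a, at its rim (x = -32 mm, z = 35 mm in the dish's frame)
- dish_b: loose half-moon dish, exactly as dish_a. May be absent.
- dish_b_flat (a point): middle of the straight side of dish_b, at its rim (x = -32 mm, z = 35 mm in the dish's frame)
- dish_c: loose half-moon dish, exactly as dish_a. May be absent.
- dish_c_flat (a point): middle of the straight side of dish_c, at its rim (x = -32 mm, z = 35 mm in the dish's frame)
- dish_d: loose half-moon dish, exactly as dish_a. May be absent.
- dish_d_flat (a point): middle of the straight side of dish_d, at its rim (x = -32 mm, z = 35 mm in the dish's frame)
- pot_a: lidded round steel pot, 0.14 kg, 28 mm across at the base, 36 at the top, 46 high. Wire loop above in its y-z plane: legs at y +-15 mm, 5 mm bar along y at z 88 (40 mm free below it). On the bar a wooden grip block 16 (x) by 24 mm (y), z 89.5-119.5. Origin under its base, z up. At first it hangs upright by the bar on a hook, free to swing. May be absent.
- pot_b: condiment pot exactly as pot_a, on the other hook. May be absent.
- pot_stand: fixed stand: wooden foot 100 x 240 x 14 mm, two posts (top at z 160 mm) and a steel cross bar 12 mm thick along y at x +30 mm, axis z 150 mm; two hooks of 7 mm rod point along the stand's own -x. Origin at the foot's underside, z up.
- hook_left (a point): where a loop rests on the hook at the stand's y +60 mm: on the rod's axis, 150 mm up. 14 mm further along the stand's -x the rod turns up; its tip is 24 mm from this point along -x, its top 18 mm higher. A loop must rise 16 mm or more, then leaves along -x.
- hook_right (a point): the same on the other hook, at the stand's y = -60 mm
- soy_bottle: bystander: brown bottle, 52 mm across, 140 mm high; origin at the centre of its underside
- pickle_jar: bystander: green glass jar with a black lid, 60 mm across, 85 mm high; origin at the centre of its underside
- sake_cup: bystander: blue cup, 60 mm across, 55 mm high; origin at the centre of its underside
There are look-alikes about, which are no part of the job. What is shaped like the dish_c but green is not meant.

How it is judged:
On the way:
1. every loose dish is nested on the bottom dish, the same way round and fully home (horizontal distance between each of dish_a, dish_b, dish_c, dish_d and base_dish below 0.008 m and angle between the x axis of each of dish_a, dish_b, dish_c, dish_d and the x axis of base_dish, either way round below 0.1 rad and x of each of dish_a_flat, dish_b_flat, dish_c_flat, dish_d_flat in the frame of base_dish below -0.02 m and angle between each of dish_a, dish_b, dish_c, dish_d's own z axis and vertical below 0.06 rad and (z of dish_a in the frame of base_dish between 0.022 and 0.03 m or z of dish_a in the frame of base_dish between 0.036 and 0.044 m or z of dish_a in the frame of base_dish between 0.05 and 0.058 m or z of dish_a in the frame of base_dish between 0.064 and 0.072 m) and (z of dish_b in the frame of base_dish between 0.022 and 0.03 m or z of dish_b in the frame of base_dish between 0.036 and 0.044 m or z of dish_b in the frame of base_dish between 0.05 and 0.058 m or z of dish_b in the frame of base_dish between 0.064 and 0.072 m) and (z of dish_c in the frame of base_dish between 0.022 and 0.03 m or z of dish_c in the frame of base_dish between 0.036 and 0.044 m or z of dish_c in the frame of base_dish between 0.05 and 0.058 m or z of dish_c in the frame of base_dish between 0.064 and 0.072 m) and (z of dish_d in the frame of base_dish between 0.022 and 0.03 m or z of dish_d in the frame of base_dish between 0.036 and 0.044 m or z of dish_d in the frame of base_dish between 0.05 and 0.058 m or z of dish_d in the frame of base_dish between 0.064 and 0.072 m)), for 0.3 s.
At the end, for the whole second after the job is handed in: Dishes nested the same way round as the bottom dish: within 8 mm sideways, 0.1 rad in turn, tilt under 0.06 rad, within 4 mm of a nested height (26, 40, 54 or 68 mm). Pots in the top dish, within 25 mm (x) and 55 mm (y) of its middle, tilt under 0.15 rad. All at rest (all of step 1 and x of pot_a in the frame of base_dish between -0.025 and 0.025 m and y of pot_a in the frame of base_dish between -0.055 and 0.055 m and z of pot_a in the frame of base_dish between 0.045 and 0.092 m and angle between each of pot_a, pot_b's own z axis and vertical below 0.15 rad and x of pot_b in the frame of base_dish between -0.025 and 0.025 m and y of pot_b in the frame of base_dish between -0.055 and 0.055 m and z of pot_b in the frame of base_dish between 0.045 and 0.092 m and linear speed of each of dish_a, dish_b, dish_c, dish_d, pot_a, pot_b below 0.02 m/s and angular speed of each of dish_a, dish_b, dish_c, dish_d, pot_a, pot_b below 0.3 rad/s); the robot touches nothing.
It fails at once if the soy bottle is moved more than 30 mm (distance of soy_bottle from where it was at the start of the episode above 0.03 m).
It fails at once if the pickle jar is moved more than 30 mm (distance of pickle_jar from where it was at the start of the episode above 0.03 m).
It fails at once if the sake cup is moved more than 30 mm (distance of sake_cup from where it was at the start of the episode above 0.03 m).
It fails at once if pot_a is tipped over (more than 60 degrees) (angle between pot_a's own z axis and vertical above 1.05 rad).
It fails at once if pot_b is tipped over (more than 60 degrees) (angle between pot_b's own z axis and vertical above 1.05 rad).
Of dish_a, dish_b, dish_c, dish_d only 3 to 4 are there at a start; the rules pass over those that are not, and their reading is None.
Of pot_a, pot_b only 1 to 2 are there at a start; the rules pass over those that are not, and their reading is None.
At some moment in a run one of dish_a, dish_b, dish_c, dish_d may be knocked a few centimetres aside while the robot is not near it.
It also fails if it takes over 210 s, if anything falls off the work surface, if the arm or the gripper's body presses on something with over 40 N, if the wrist force passes 120 N, or if a joint passes its speed limit or range.

## Working session

There is one attempt and no reset: what is moved stays moved. The work goes in short steps, Python scripts to look and compute and a tool call to move; the robot and the scene stay as the last step left them, time stands still between calls to the robot, and variables do not carry over. Pictures are saved under pics/ and viewed, and the job is handed in when it is done.

Besides the shell and the picture viewer there is one more tool, called after "Request:" by a JSON object that holds its "name" and its "arguments". step_arm: Moves the arm, as the interface text tells. Its arguments: {"type":"object","properties":{"commands":{"type":"array"}},"required":["commands"]}

```bash
ls; mkdir -p pics
python3 - <<'E'
from bench import ctrl
import cv2,numpy as np
o=ctrl.get_obs();print({k:np.round(v,3) for k,v in o.items()})
for c in ["scene","side","wrist"]:
    im,d=ctrl.camera(c);cv2.imwrite(f"pics/0_{c}.png",im)
    k=ctrl.get_calibration(c);print(c,np.round(k["intrinsics"],1).tolist(),np.round(k["D"],3),np.round(k["R"],3).tolist(),np.round(k["t"],3), np.round(-np.array(k["R"]).T@k["t"],3))
E
```

```text
pics
{'time_s': np.float64(0.0), 'q': array([-1.389,  0.182,  1.608, -0.   ,  1.354, -0.206]), 'dq': array([ 0.   , -0.   ,  0.001, -0.001,  0.001,  0.001]), 'joint_efforts': array([ 1.0000e-03, -4.4487e+01, -3.5134e+01, -0.0000e+00,  9.0000e-03,
        0.0000e+00]), 'eef_pos': array([ 0.217, -0.532,  0.206]), 'eef_rot': array([ 0.587, -0.587,  0.395, -0.394]), 'wrist_force': array([0.174, 0.125, 0.09 ]), 'torque': array([ 0.024, -0.016, -0.006]), 'opening': np.float64(1.001)}
scene [[441.8, 0.0, 319.0], [0.0, 441.8, 241.4], [0.0, 0.0, 1.0]] [0.033 0.    0.    0.    0.   ] [[0.675, 0.738, 0.017], [0.506, -0.446, -0.738], [-0.537, 0.506, -0.674]] [-0.404 -0.116  1.485] [ 1.129 -0.505  0.922]
side [[453.8, 0.0, 317.6], [0.0, 453.8, 244.9], [0.0, 0.0, 1.0]] [0.024 0.    0.    0.    0.   ] [[-0.998, -0.058, -0.001], [-0.032, 0.567, -0.823], [0.048, -0.821, -0.568]] [0.514 0.047 1.238] [0.456 1.02  0.742]
wrist [[372.0, 0.0, 315.8], [0.0, 372.0, 236.8], [0.0, 0.0, 1.0]] [-0.024  0.     0.     0.     0.   ] [[0.378, -0.926, -0.002], [-0.891, -0.364, 0.27], [-0.251, -0.101, -0.963]] [-0.575 -0.035  0.378] [ 0.28  -0.507  0.373]
```

View pics/0_scene.png

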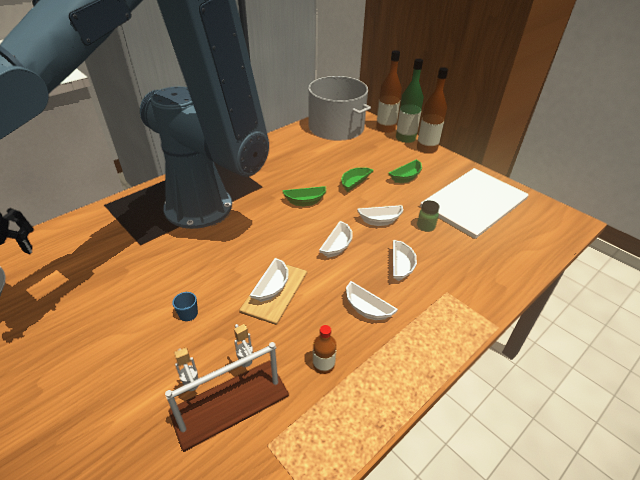

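View pics/0_side.png

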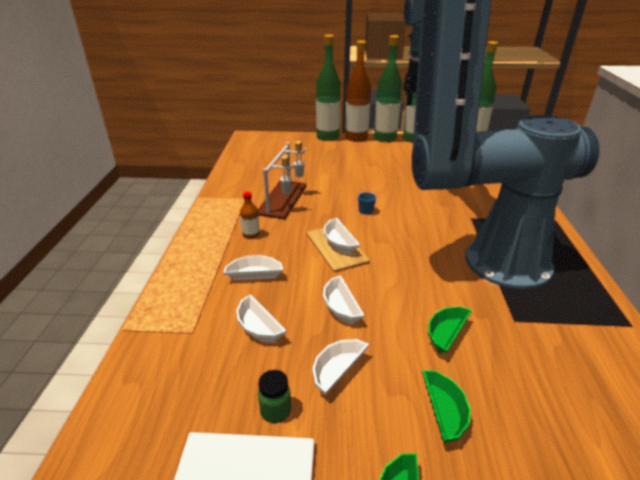

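View pics/0_wrist.png

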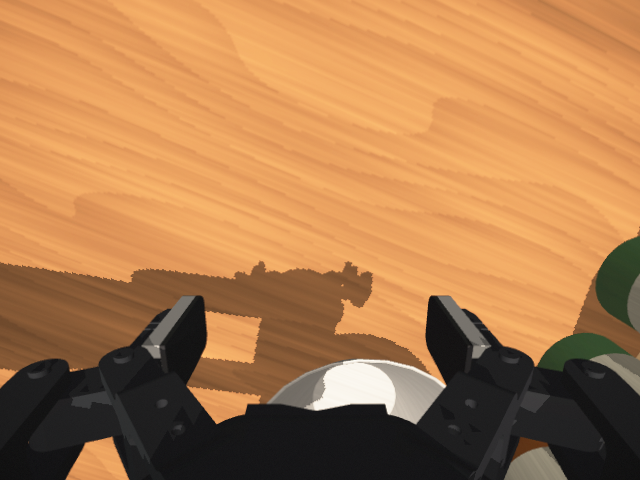

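```bash
cat > h.py <<'E'
from bench import ctrl
import cv2,numpy as np
from scipy.spatial.transform import Rotation as Ro
def cloud(c):
    k=ctrl.get_calibration(c); im,d=ctrl.camera(c)
    K=np.array(k["intrinsics"]);D=np.array(k["D"],float);R=np.array(k["R"]);t=np.array(k["t"]).ravel()
    vv,uu=np.mgrid[0:480,0:640]
    n=cv2.undistortPoints(np.stack([uu,vv],-1).reshape(-1,1,2).astype(np.float64),K,D).reshape(480,640,2)
    P=np.dstack([n[...,0]*d,n[...,1]*d,d])
    W=(P-t)@R
    W[d<=0]=np.nan
    return im,d,W,k
def proj(X,k):
    r,_=cv2.Rodrigues(np.array(k["R"]))
    return cv2.projectPoints(np.array(X,float).reshape(-1,1,3),r,np.array(k["t"],float),np.array(k["intrinsics"]),np.array(k["D"],float))[0].reshape(-1,2)
E
python3 - <<'E'
from h import *
for c in ["scene","side"]:
    ctrl.camera(c);k=ctrl.get_calibration(c);R=np.array(k["R"]);t=np.array(k["t"]).ravel()
    for th in ["dish_a","base_dish","pot_a","pot_stand","hook_left","soy_bottle","pickle_jar","sake_cup"]:
        for r in ctrl.boxes_of(th,c):
            X=(np.array(r["point"])-t)@R
            print(c,th,round(r["p"],2),np.round(X,3),np.round(proj(X,k)[0]))
E
```

```text
scene dish_a 0.94 [0.244 0.493 0.027] [354. 177.]
scene dish_a 0.77 [0.675 0.107 0.027] [369. 302.]
scene dish_a 0.64 [0.35  0.657 0.034] [407. 170.]
scene dish_a 0.63 [0.445 0.219 0.025] [338. 239.]
scene dish_a 0.62 [0.45  0.399 0.029] [379. 214.]
scene dish_a 0.58 [0.636 0.306 0.023] [406. 259.]
scene dish_a 0.56 [0.212 0.28  0.032] [303. 195.]
scene base_dish 0.87 [ 0.477 -0.059  0.014] [272. 294.]
scene pot_a 0.72 [ 0.606 -0.367  0.14 ] [185. 368.]
scene pot_a 0.69 [0.457 0.402 0.03 ] [382. 214.]
scene pot_a 0.62 [ 0.633 -0.252  0.14 ] [242. 344.]
scene pot_a 0.55 [0.678 0.108 0.023] [370. 303.]
scene pot_stand 0.79 [ 0.66  -0.327  0.014] [226. 406.]
scene hook_left 0.9 [ 0.663 -0.323  0.02 ] [228. 404.]
scene hook_left 0.35 [0.453 0.398 0.032] [380. 214.]
scene hook_left 0.3 [ 0.734 -0.107  0.089] [325. 349.]
scene soy_bottle 0.64 [ 0.736 -0.109  0.084] [325. 351.]
scene sake_cup 0.88 [ 0.373 -0.256  0.037] [185. 304.]
scene sake_cup 0.63 [ 0.659 -0.328  0.012] [225. 406.]
side dish_a 0.97 [0.221 0.273 0.022] [443. 324.]
side dish_a 0.96 [0.457 0.389 0.02 ] [335. 361.]
side dish_a 0.86 [0.251 0.482 0.02 ] [446. 405.]
side dish_a 0.85 [0.633 0.289 0.024] [257. 321.]
side dish_a 0.77 [0.345 0.614 0.03 ] [401. 469.]
side dish_a 0.76 [0.45  0.211 0.027] [340. 300.]
side dish_a 0.58 [0.679 0.094 0.026] [252. 267.]
side base_dish 0.76 [ 0.462 -0.013  0.018] [337. 249.]
side pot_a 0.72 [ 0.597 -0.349  0.117] [299. 163.]
side pot_a 0.49 [ 0.628 -0.233  0.113] [285. 180.]
side pot_stand 0.73 [ 0.657 -0.274  0.018] [279. 201.]
side pot_stand 0.25 [0.636 0.288 0.027] [256. 320.]
side hook_left 0.59 [ 0.655 -0.273  0.016] [280. 201.]
side soy_bottle 0.93 [ 0.716 -0.083  0.069] [249. 217.]
side pickle_jar 0.86 [0.562 0.518 0.063] [274. 398.]
side sake_cup 0.57 [ 0.376 -0.239  0.039] [366. 203.]
```

```bash
cat > dishes.py <<'E'
from h import *
def dishes(cams=("scene","side"),zlo=0.02,zhi=0.2):
    pts=[]
    for c in cams:
        im,d,W,k=cloud(c)
        hsv=cv2.cvtColor(im,cv2.COLOR_BGR2HSV)
        m=(hsv[...,1]<45)&(hsv[...,2]>120)&(W[...,2]>zlo)&(W[...,2]<zhi)&(abs(W[...,1])<0.6)&(W[...,0]>0.2)&(W[...,0]<0.9)
        pts.append(W[m])
    P=np.vstack(pts)
    # cluster on grid 4mm
    g=np.round(P[:,:2]/0.003).astype(int);mn=g.min(0);g-=mn
    I=np.zeros(g.max(0)+3,np.uint8);I[g[:,0],g[:,1]]=1
    I=cv2.dilate(I,np.ones((3,3)))
    n,l,_,_=cv2.connectedComponentsWithStats(I)
    L=l[g[:,0],g[:,1]]
    out=[]
    for i in range(1,n):
        Q=P[L==i]
        if len(Q)<150: continue
        top=np.percentile(Q[:,2],97)
        T=Q[Q[:,2]>top-0.012]
        (cx,cy),(w,h),a=cv2.minAreaRect((T[:,:2]*1000).astype(np.float32))
        out.append((np.array([cx,cy])/1000,w,h,a,top,len(Q),T))
    return out
def orient(o):
    c,w,h,a,top,n,T=o
    th=np.deg2rad(a)
    if w>h: th+=np.pi/2   # th: direction of short axis (dish x)
    u=np.array([np.cos(th),np.sin(th)]);v=np.array([-u[1],u[0]])
    q=(T[:,:2]-c);x=q@u*1000;y=q@v*1000
    # corners (|y|>62): mean x must be negative
    s=np.mean(x[abs(y)>62])
    if s>0: th+=np.pi
    return np.arctan2(np.sin(th),np.cos(th)),s
if __name__=="__main__":
    for o in dishes():
        th,s=orient(o)
        print(np.round(o[0],4),round(o[1],1),round(o[2],1),"x-axis yaw",round(np.rad2deg(th),1),"s",round(s,1),"top",round(o[4],3),o[5])
E
python3 dishes.py
```

```text
[0.4593 0.3996] 149.0 68.7 x-axis yaw -34.7 s 19.2 top 0.042 812
[0.4547 0.2138] 65.0 150.4 x-axis yaw 21.8 s -16.3 top 0.043 688
[ 0.4647 -0.0421] 66.5 150.8 x-axis yaw 25.9 s -16.4 top 0.054 1253
[0.6006 0.5767] 47.1 218.3 x-axis yaw -90.3 s 5.0 top 0.023 1418
[0.6392 0.2939] 64.1 150.9 x-axis yaw 41.4 s -16.5 top 0.042 750
[ 0.6308 -0.3103] 220.2 84.1 x-axis yaw 168.4 s -34.2 top 0.161 1088
[0.676  0.0945] 148.0 70.6 x-axis yaw -82.6 s 18.6 top 0.042 801
```

```bash
cat > plan.py <<'E'
from h import *
import sys
def plan(x,y,z,yawdeg):
    o=ctrl.get_obs();q=o["eef_rot"];R=Ro.from_quat([q[1],q[2],q[3],q[0]])
    M=R.as_matrix()
    yaw=np.rad2deg(np.arctan2(M[1,0],M[0,0]))
    a=np.deg2rad(yawdeg)
    T=np.array([[np.cos(a),np.sin(a),0],[np.sin(a),-np.cos(a),0],[0,0,-1]])
    rv=(R.inv()*Ro.from_matrix(T)).as_rotvec(degrees=True)/6
    d=np.array([x,y,z])-o["eef_pos"]
    print("t",round(float(o["time_s"]),1),"pos",np.round(o["eef_pos"],4),"yaw",round(yaw,2),"q",np.round(o["q"],2),"F",np.round(o["wrist_force"],1),"open",round(float(o["opening"]),3))
    print("turn units(tool)",np.round(rv,3),"then shift units in target tool frame",np.round(T.T@d/0.03,3), "| in present frame",np.round(M.T@d/0.03,3))
if __name__=="__main__": plan(*map(float,sys.argv[1:5]))
E
python3 plan.py 0.42 -0.05 0.25 25.9
python3 - <<'E'
import numpy as np
b=25.9
for n,x,y,d in [("base",.465,-.042,b),("d2",.455,.214,21.8),("d1",.459,.4,-34.7),("d3",.639,.294,41.4),("d4",.676,.0945,-82.6)]:
    print(n,"q1",np.rad2deg(np.arctan2(y,x)), "reach",np.hypot(x,y),"yaw-q1",d-np.rad2deg(np.arctan2(y,x)))
E
```

```text
t 1.1 pos [ 0.2175 -0.5323  0.207 ] yaw -67.78 q [-1.39  0.18  1.61 -0.    1.35 -0.21] F [0.3 0.7 0.2] open 0.997
turn units(tool) [-11.25  -11.997 -11.997] then shift units in target tool frame [ 13.096 -11.513  -1.433] | in present frame [-12.33   -1.434  12.33 ]
base q1 -5.161098033360255 reach 0.466892921342785 yaw-q1 31.061098033360253
d2 q1 25.188993703978916 reach 0.5028130865440954 yaw-q1 -3.3889937039789153
d1 q1 41.07083800070132 reach 0.6088357742445824 yaw-q1 -75.77083800070133
d3 q1 24.706870384265297 reach 0.7033896501939733 yaw-q1 16.6931296157347
d4 q1 7.957972176278745 reach 0.6825732561417859 yaw-q1 -90.55797217627874
```

```bash
sed -i 's/T=np.array(.*/T=np.array([[np.cos(a),0,-np.sin(a)],[np.sin(a),0,np.cos(a)],[0,-1,0]])/' plan.py
python3 plan.py 0.40 -0.06 0.25 25.9
python3 - <<'E'
from h import *
k=ctrl.get_calibration("wrist");o=ctrl.get_obs();q=o["eef_rot"];M=Ro.from_quat([q[1],q[2],q[3],q[0]]).as_matrix()
C=-np.array(k["R"]).T@np.array(k["t"]).ravel()
print("cam in tool",M.T@(C-o["eef_pos"]),"axis in tool",(np.array(k["R"])@M)[2])
E
```

```text
t 1.1 pos [ 0.2175 -0.5323  0.207 ] yaw -67.78 q [-1.39  0.18  1.61 -0.    1.35 -0.21] F [0.3 0.7 0.2] open 0.997
turn units(tool) [  0.    -15.613  -0.   ] then shift units in target tool frame [12.351 -1.433 11.505] | in present frame [-12.274  -1.434  11.587]
cam in tool [ 0.00068107 -0.1664844   0.06780729] axis in tool [-4.05639865e-04  9.62749318e-01 -2.70395239e-01]
```

Request:
{"name": "step_arm", "arguments": {"commands": [[0, -1, 0, 0, -0.15, 0, 1], [0, -1, 0, 0, -0.15, 0, 1], [0, -1, 0, 0, -0.15, 0, 1], [0, -1, 0, 0, -0.15, 0, 1], [0, -1, 0, 0, -0.15, 0, 1], [0, -1, 0, 0, -0.15, 0, 1], [0, -1, 0, 0, -0.15, 0, 1], [0, -1, 0, 0, -0.15, 0, 1], [0, -1, 0, 0, -0.15, 0, 1], [0, -1, 0, 0, -0.1, 0, 1]]}}

```text
time_s: 2.15
eef_pos: [0.2175, -0.5324, 0.2509]
eef_rot: [-0.705, 0.706, -0.046, 0.046]
wrist_force: [0.8, 0.1, 0.6]
opening: 0.995
```

Request:
{"name": "step_arm", "arguments": {"commands": [[0, -1, 0, 0, 0, 0, 1], [0, -1, 0, 0, 0, 0, 1], [0, -1, 0, 0, 0, 0, 1], [0, -1, 0, 0, 0, 0, 1], [0, -1, 0, 0, 0, 0, 1], [0, -0.6, 0, 0.5, 0, 0.4, 1], [0, 0, 0, 0.9, 0, 0.8, 1], [0, 0, 0, 1, 0, 0.95, 1], [0, 0, 0, 1, 0, 0.95, 1], [0, 0, 0, 1, 0, 0.95, 1]]}}

```text
time_s: 3.15
eef_pos: [0.2847, -0.3645, 0.2504]
eef_rot: [-0.689, 0.689, 0.158, -0.158]
wrist_force: [0.6, 0.7, 0.2]
opening: 1.003
```

Request:
{"name": "step_arm", "arguments": {"commands": [[0, 0, 0, 1, 0, 0.95, 1], [0, 0, 0, 1, 0, 0.95, 1], [0, 0, 0, 1, 0, 0.95, 1], [0, 0, 0, 1, 0, 0.95, 1], [0, 0, 0, 1, 0, 0.95, 1], [0, 0, 0, 1, 0, 0.95, 1], [0, 0, 0, 1, 0, 0.95, 1], [0, 0, 0, 0.8, 0, 0.8, 1], [0, 0, 0, 0.2, 0, 0.2, 1], [0, 0, 0, 0, 0, 0, 1]]}}

```text
time_s: 4.15
eef_pos: [0.4007, -0.054, 0.2506]
eef_rot: [-0.689, 0.689, 0.159, -0.159]
wrist_force: [-0.3, -0.1, -0.2]
opening: 0.998
```

```bash
python3 plan.py 0.40 -0.06 0.25 25.9
cat > wfit.py <<'E'
import sys
from h import *
from dishes import orient
# wrist look: fit the dish nearest to given xy
def wfit(x,y,zmin,name,zmax=1):
    im,d,W,k=cloud("wrist");cv2.imwrite(f"pics/{name}.png",im)
    hsv=cv2.cvtColor(im,cv2.COLOR_BGR2HSV)
    m=(hsv[...,1]<50)&(hsv[...,2]>100)&(np.hypot(W[...,0]-x,W[...,1]-y)<0.11)&(W[...,2]>zmin)&(W[...,2]<zmax)
    n,l,st,_=cv2.connectedComponentsWithStats(m.astype(np.uint8));i=1+np.argmax(st[1:,4]);m=l==i
    Q=W[m];top=np.percentile(Q[:,2],98);T=Q[Q[:,2]>top-0.010]
    r=cv2.minAreaRect((T[:,:2]*1000).astype(np.float32))
    o=(np.array(r[0])/1000,r[1][0],r[1][1],r[2],top,len(Q),T)
    th,s=orient(o)
    # refine: straight side line fit
    for _ in range(3):
        u=np.array([np.cos(th),np.sin(th)]);v=np.array([-u[1],u[0]])
        q=T[:,:2]-o[0];X=q@u;Y=q@v
        yb=np.arange(-0.06,0.0601,0.004);e=[]
        for b in yb:
            s_=(abs(Y-b)<0.002)
            if s_.sum()>3:e.append((b,X[s_].min()))
        e=np.array(e);p=np.polyfit(e[:,0],e[:,1],1);th=th-np.arctan(p[0])
    u=np.array([np.cos(th),np.sin(th)]);v=np.array([-u[1],u[0]])
    q=T[:,:2]-o[0];X=q@u;Y=q@v
    f=lambda a:(np.percentile(a,.5),np.percentile(a,99.5))
    fx,fy=f(X),f(Y);c=o[0]+u*(fx[0]+fx[1])/2+v*(fy[0]+fy[1])/2
    print(name,"rect c",np.round(o[0],4),np.round(r[1],1),"fit c",np.round(c,4),"ext",np.round([fx[1]-fx[0],fy[1]-fy[0]],4),"yaw",round(np.rad2deg(th),2),"top",round(top,4),"rms line",round(np.std(e[:,1]-np.polyval(p,e[:,0])),4),"s",round(s,1))
    return c,th
if __name__=="__main__": wfit(*map(float,sys.argv[1:4]),sys.argv[4])
E
python3 wfit.py .465 -.042 .02 w1
```

```text
t 4.2 pos [ 0.4007 -0.054   0.2506] yaw 25.99 q [-0.43 -0.27  1.95 -0.    1.46 -0.88] F [-0.3 -0.1 -0.2] open 0.998
turn units(tool) [ 0.003  0.015 -0.   ] then shift units in target tool frame [-0.107  0.019 -0.169] | in present frame [-0.107  0.019 -0.169]
w1 rect c [ 0.4641 -0.0429] [ 64.4 147.7] fit c [ 0.4638 -0.0428] ext [0.0638 0.1438] yaw 25.69 top 0.0524 rms line 0.0002 s -17.2
```

View pics/w1.png

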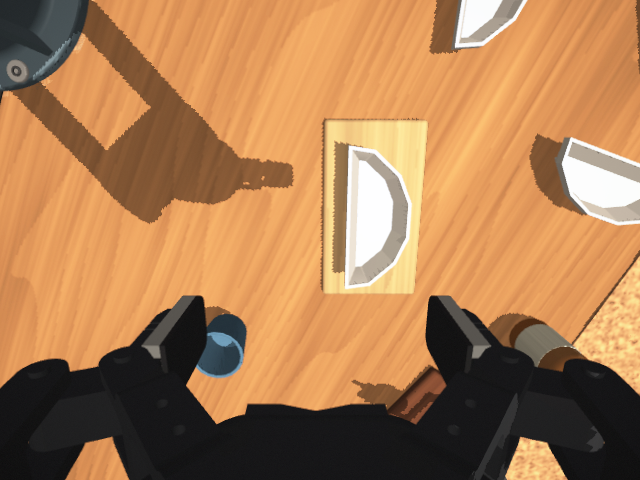

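```bash
python3 plan.py 0.455 0.18 0.22 21.8
```

```text
t 4.2 pos [ 0.4005 -0.055   0.2505] yaw 25.9 q [-0.43 -0.27  1.95 -0.    1.46 -0.88] F [ 0.5 -0.7 -0.1] open 0.999
turn units(tool) [ 0.005  0.684 -0.003] then shift units in target tool frame [4.597 1.017 6.599] | in present frame [5.058 1.012 6.253]
```

Request:
{"name": "step_arm", "arguments": {"commands": [[0, 0.68, 0, 0.3, 0, 0.4, 1], [0, 0, 0, 0.7, 0.1, 1, 1], [0, 0, 0, 0.7, 0.15, 1, 1], [0, 0, 0, 0.7, 0.15, 1, 1], [0, 0, 0, 0.7, 0.15, 1, 1], [0, 0, 0, 0.7, 0.15, 1, 1], [0, 0, 0, 0.6, 0.15, 0.8, 1], [0, 0, 0, 0.2, 0.15, 0.4, 1], [0, 0, 0, 0, 0, 0, 1]]}}

```text
time_s: 5.1
eef_pos: [0.4541, 0.1801, 0.2195]
eef_rot: [-0.694, 0.694, 0.133, -0.134]
wrist_force: [-0.0, 0.7, -0.6]
opening: 0.999
```

```bash
python3 wfit.py .455 .214 .02 w2;python3 plan.py 0.455 0.214 0.10 21.8
```

```text
w2 rect c [0.4545 0.213 ] [ 64.  146.7] fit c [0.4544 0.2129] ext [0.0634 0.1435] yaw 21.69 top 0.0407 rms line 0.0004 s -17.8
t 5.2 pos [0.4541 0.1793 0.2199] yaw 21.74 q [ 0.13 -0.03  1.8  -0.    1.37 -0.25] F [-0.2  0.2  1.1] open 1.003
turn units(tool) [ 0.003 -0.01  -0.016] then shift units in target tool frame [0.456 3.997 1.063] | in present frame [0.462 3.995 1.065]
```

View pics/w2.png

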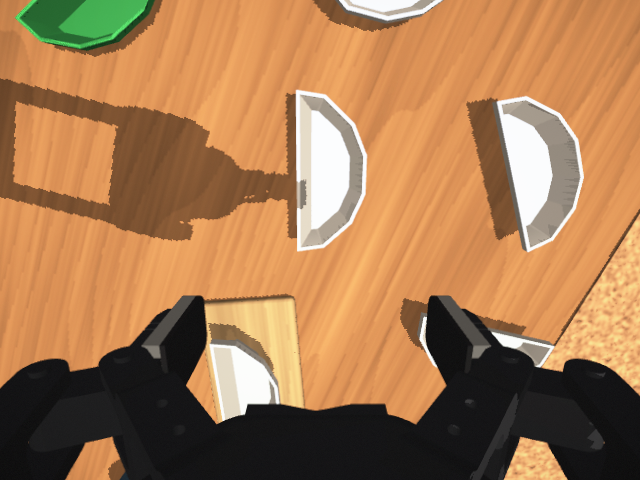

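Request:
{"name": "step_arm", "arguments": {"commands": [[0, 0, 0, 0.22, 0.5, 0.5, 1], [0, 0, 0, 0.2, 1, 0.54, 1], [0, 0, 0, 0, 1, 0, 1], [0, 0, 0, 0, 1, 0, 1], [0, 0, 0, 0, 1, 0, 1], [0, 0, 0, 0, 0.8, 0, 1], [0, 0, 0, 0, 0.6, 0, 1], [0, 0, 0, 0, 0.4, 0, 1], [0, 0, 0, 0, 0.3, 0, 1], [0, 0, 0, 0, 0, 0, 1]]}}

```text
time_s: 6.15
eef_pos: [0.4542, 0.2131, 0.0219]
eef_rot: [-0.694, 0.695, 0.133, -0.133]
wrist_force: [-0.8, -0.0, 0.5]
opening: 0.997
```

```bash
python3 plan.py 0.4544 0.2129 0.022 21.7
```

```text
t 6.2 pos [0.4542 0.2131 0.0219] yaw 21.68 q [ 0.2   0.28  1.92 -0.    0.95 -0.18] F [-0.8 -0.   0.5] open 0.997
turn units(tool) [-0.001 -0.003 -0.013] then shift units in target tool frame [ 0.004 -0.003 -0.009] | in present frame [ 0.004 -0.003 -0.009]
```

Accurate. Close.

Request:
{"name": "step_arm", "arguments": {"commands": [[0, 0, 0, 0, 0, 0, 0.7], [0, 0, 0, 0, 0, 0, 0.5], [0, 0, 0, 0, 0, 0, 0.5], [0, 0, 0, 0, 0, 0, 0.5], [0, 0, 0, 0, 0, 0, 0.5], [0, 0, 0, 0, 0, 0, 0.5]]}}

```text
time_s: 6.75
eef_pos: [0.4545, 0.2141, 0.0226]
eef_rot: [0.694, -0.694, -0.133, 0.133]
wrist_force: [0.4, 0.9, -0.3]
opening: 0.505
```

```bash
python3 wfit.py .4544 .2129 .02 w3; python3 plan.py 0.4638 -0.0428 0.12 25.7
```

```text
w3 rect c [0.453 0.217] [ 64.2 138.8] fit c [0.4517 0.218 ] ext [0.0648 0.1355] yaw 24.34 top 0.0406 rms line 0.0137 s -16.3
t 6.8 pos [0.4545 0.2141 0.0226] yaw 21.75 q [ 0.2   0.28  1.92  0.    0.95 -0.18] F [-0.   0.9 -1.2] open 0.498
turn units(tool) [ 0.    -0.659  0.001] then shift units in target tool frame [-3.434 -3.248 -7.85 ] | in present frame [-2.884 -3.248 -8.069]
```

View pics/w3.png

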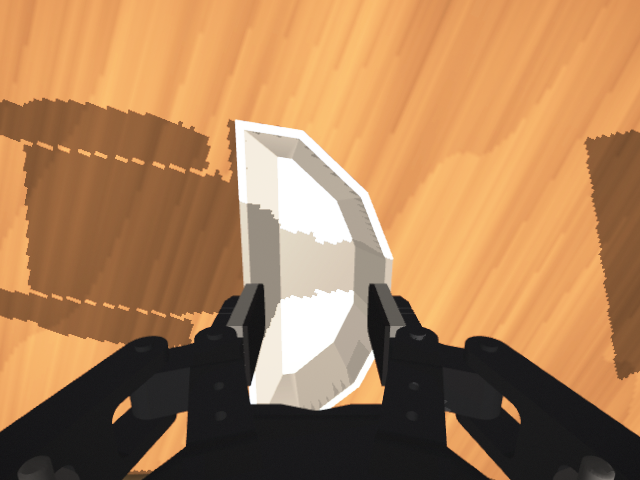

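Run:
```python
from h import *
im,d,W,k=cloud("wrist");o=ctrl.get_obs();q=o["eef_rot"];M=Ro.from_quat([q[1],q[2],q[3],q[0]]).as_matrix()
L=(W-o["eef_pos"])@M*1000
for (u,v) in [(250,290),(262,290),(240,320),(258,350),(258,300),(375,300),(380,290),(372,340),(390,320),(240,200),(300,230),(300,350),(240,260)]:
    print((u,v),np.round(L[v,u],1),np.round(W[v,u],3))
```

```text
(250, 290) [-25.9 -35.6  10.1] [0.427 0.214 0.058]
(262, 290) [-22.3 -29.4   7.4] [0.431 0.213 0.052]
(240, 320) [-25.  -59.6  10.3] [0.427 0.214 0.082]
(258, 350) [-21.9 -47.4  -8.4] [0.437 0.198 0.07 ]
(258, 300) [-22.2 -40.2   8.1] [0.431 0.213 0.063]
(375, 300) [ 20.5 -44.2  10. ] [0.47  0.231 0.067]
(380, 290) [ 23.7 -35.8  10.2] [0.473 0.232 0.058]
(372, 340) [ 20.4 -42.   -7.6] [0.476 0.215 0.065]
(390, 320) [ 22.9 -59.6  10.3] [0.472 0.232 0.082]
(240, 200) [-31.5 -17.5  41.6] [0.41  0.241 0.04 ]
(300, 230) [-8.5  9.1 22. ] [0.438 0.231 0.013]
(300, 350) [ -9.3   8.6 -44.3] [0.462 0.169 0.014]
(240, 260) [-41.6  22.7   1.8] [ 0.415  0.2   -0.   ]
```

```bash
cat > tip.py <<'E'
from h import *
im,d,W,k=cloud("wrist");o=ctrl.get_obs();q=o["eef_rot"];M=Ro.from_quat([q[1],q[2],q[3],q[0]]).as_matrix()
L=(W-o["eef_pos"])@M*1000
g=cv2.cvtColor(im,cv2.COLOR_BGR2GRAY)
m=(g<110)&(abs(L[...,0])<60)&(abs(L[...,2])<25)&(L[...,1]>-70)&(W[...,2]>0.045)
for s in (-1,1):
    mm=m&(L[...,0]*s>0)
    Y=L[...,1][mm];print(s,"lowest y",np.round(np.percentile(Y,[90,95,99,100]),1),"inner x",np.round(np.percentile(abs(L[...,0][mm]),[0,1,5]),1),"open",o["opening"])
print(np.round(L[284:300:2,256:266:2,1],0)); print(np.round(L[284:300:2,256:266:2,0],0))
E
python3 tip.py
```

```text
-1 lowest y [-35.1 -31.8 -27.5 -25.2] inner x [21.7 21.9 22. ] open 0.5002205091594165
1 lowest y [-35.3 -32.3 -27.6 -26. ] inner x [20.1 20.3 20.4] open 0.5002205091594165
[[-29. -31. -31. -29.  -6.]
 [-31. -32. -33. -29.  -6.]
 [-35. -35. -35. -29.  -6.]
 [-37. -38. -35. -29.  -6.]
 [-40. -38. -35. -30.  -5.]
 [-38. -39. -35. -31.  -7.]
 [-41. -40. -35. -30.  -6.]
 [-43. -40. -36. -31.  -7.]]
[[-25. -24. -23. -22. -25.]
 [-24. -23. -22. -22. -25.]
 [-24. -23. -22. -22. -25.]
 [-23. -23. -22. -22. -25.]
 [-23. -23. -22. -22. -25.]
 [-23. -22. -22. -22. -25.]
 [-23. -22. -22. -22. -25.]
 [-22. -22. -22. -22. -25.]]
```

Request:
{"name": "step_arm", "arguments": {"commands": [[0, 0, 0, 0, 0, 0, 0.75], [0, 0, 0, 0, 0, 0, 0.75], [0, 0, 0, 0, 0, 0, 0.75], [0, 0, 0, 0, 0, 0, 0.75]]}}

```text
time_s: 7.3
eef_pos: [0.4545, 0.214, 0.0225]
eef_rot: [-0.694, 0.694, 0.133, -0.133]
wrist_force: [-0.0, -0.6, 0.5]
opening: 0.75
```

```bash
python3 tip.py
```

```text
-1 lowest y [-38.4 -35.4 -31.9 -29.3] inner x [32.2 32.4 32.5] open 0.7563669205769201
1 lowest y [-38.1 -35.5 -31.7 -29.5] inner x [30.7 30.9 31. ] open 0.7563669205769201
[[-12. -10.  -9.  -8.  -6.]
 [-13. -11. -10.  -8.  -6.]
 [-12. -11. -10.  -7.  -7.]
 [-12. -11.  -8.  -8.  -6.]
 [-13. -12.  -9.  -9.  -6.]
 [-13. -11. -10.  -9.  -5.]
 [-13. -12.  -9.  -8.  -6.]
 [-13. -12.  -9.  -8.  -7.]]
[[-28. -27. -26. -26. -25.]
 [-27. -27. -26. -26. -25.]
 [-28. -27. -26. -26. -25.]
 [-28. -27. -26. -26. -25.]
 [-28. -27. -26. -26. -25.]
 [-28. -27. -26. -26. -25.]
 [-28. -27. -26. -26. -25.]
 [-28. -27. -26. -26. -25.]]
```

Request:
{"name": "step_arm", "arguments": {"commands": [[0, 0, 0, 0, 0, 0, 1], [0, 0, 0, 0, 0, 0, 1], [0, 0, 0, 0, 0, 0, 1], [0, 0, 0, 0, 0, 0, 1]]}}

```text
time_s: 7.75
eef_pos: [0.4545, 0.2141, 0.0225]
eef_rot: [0.694, -0.694, -0.133, 0.133]
wrist_force: [-1.2, -0.0, 0.3]
opening: 0.997
```

```bash
python3 tip.py
```

```text
-1 lowest y [-43.5 -41.  -38.1 -36.5] inner x [42.9 43.  43.2] open 1.0034634394786133
1 lowest y [-43.3 -40.9 -38.2 -36.4] inner x [40.9 41.5 41.6] open 1.0034634394786133
[[-13. -11.  -9.  -7.  -6.]
 [-12. -11.  -9.  -7.  -6.]
 [-11. -11.  -9.  -8.  -6.]
 [-12. -12. -10.  -8.  -5.]
 [-14. -11.  -9.  -7.  -6.]
 [-14. -11.  -8.  -7.  -7.]
 [-12. -11. -10.  -9.  -8.]
 [-13. -12.  -9. -10.  -7.]]
[[-27. -27. -26. -26. -25.]
 [-28. -27. -26. -26. -25.]
 [-28. -27. -26. -26. -25.]
 [-28. -27. -26. -26. -25.]
 [-27. -27. -26. -26. -25.]
 [-28. -27. -27. -26. -25.]
 [-28. -27. -26. -26. -25.]
 [-28. -27. -27. -25. -25.]]
```

```bash
sed -i 's/(g<110)&/(g<400)\&/; s/W\[...,2\]>0.045/W[...,2]>0.043/' tip.py; python3 tip.py | head -2; python3 -c "
import cv2
from bench import ctrl
im,d=ctrl.camera('wrist');cv2.imwrite('pics/w4.png',cv2.resize(im[230:430,120:520],(800,400)))"
```

```text
-1 lowest y [-43.4 -40.9 -38.  -36.4] inner x [42.6 43.  43.2] open 0.9999608142191407
1 lowest y [-43.2 -40.9 -38.1 -36.4] inner x [41.2 41.5 41.6] open 0.9999608142191407
```

View pics/w4.png

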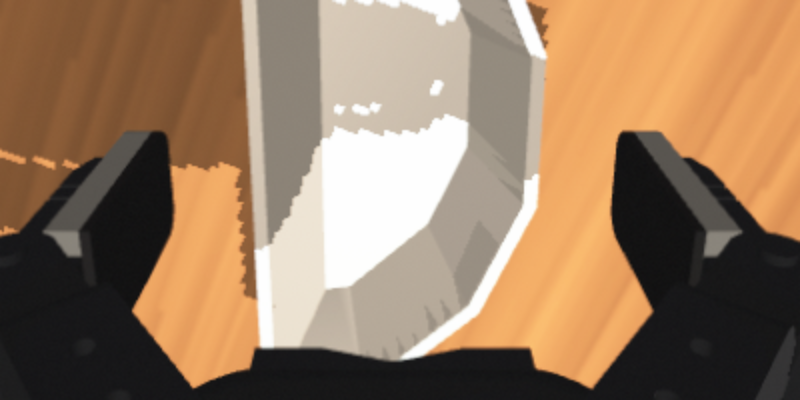

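Request:
{"name": "step_arm", "arguments": {"commands": [[0, 0, 0, 0, 0.3, 0, 1], [0, 0, 0, 0, 0.3, 0, 1], [0, 0, 0, 0, 0.1, 0, 1], [0, 0, 0, 0, 0, 0, 0.7], [0, 0, 0, 0, 0, 0, 0.5], [0, 0, 0, 0, 0, 0, 0.5], [0, 0, 0, 0, 0, 0, 0.5], [0, 0, 0, 0, 0, 0, 0.5]]}}

```text
time_s: 8.7
eef_pos: [0.4547, 0.2141, 0.0017]
eef_rot: [0.694, -0.694, -0.134, 0.133]
wrist_force: [-0.1, 0.4, 0.2]
opening: 0.728
```

```bash
python3 tip.py | head -2; python3 -c "
import cv2
from bench import ctrl
im,d=ctrl.camera('wrist');cv2.imwrite('pics/w5.png',cv2.resize(im[230:430,120:520],(800,400)))"
```

```text
-1 lowest y [-45.  -43.2 -41.7 -41.3] inner x [31.3 31.4 31.5] open 0.7264637562081642
1 lowest y [-44.8 -43.2 -41.7 -41.3] inner x [29.7 29.9 30.1] open 0.7264637562081642
```

View pics/w5.png

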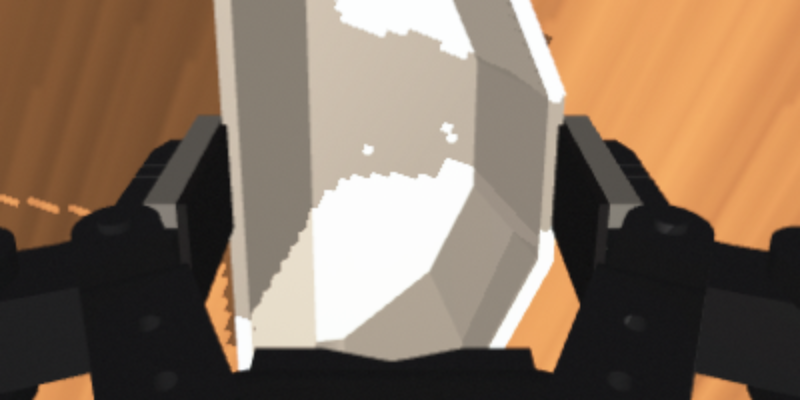

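Request:
{"name": "step_arm", "arguments": {"commands": [[0, 0, 0, 0, -0.3, 0, 0.5], [0, 0, 0, 0, -0.8, 0, 0.5], [0, 0, 0, 0, -1, 0, 0.5], [0, 0, 0, 0, -0.6, 0, 0.5], [0, 0, 0, 0, -0.3, 0, 0.5], [0, 0, 0, 0, 0, 0, 0.5]]}}

```text
time_s: 9.4
eef_pos: [0.4552, 0.2142, 0.0928]
eef_rot: [0.694, -0.694, -0.134, 0.133]
wrist_force: [-0.2, 0.2, -1.6]
opening: 0.725
```

```bash
python3 plan.py .4635 -.0419 0.06 25.7
```

```text
t 9.4 pos [0.4552 0.2142 0.0928] yaw 21.74 q [ 0.2   0.16  1.88 -0.    1.1  -0.18] F [-0.2  0.2 -1.6] open 0.725
turn units(tool) [ 0.005 -0.66   0.022] then shift units in target tool frame [-3.454  1.092 -7.812] | in present frame [-2.909  1.089 -8.031]
```

Request:
{"name": "step_arm", "arguments": {"commands": [[0, -0.66, 0, 0, 0, 0, 0.5], [0, 0, 0, -0.2, 0, -0.45, 0.5], [0, 0, 0, -0.42, 0, -0.95, 0.5], [0, 0, 0, -0.44, 0, -1, 0.5], [0, 0, 0, -0.44, 0, -1, 0.5], [0, 0, 0, -0.44, 0, -1, 0.5], [0, 0, 0, -0.44, 0, -1, 0.5], [0, 0, 0, -0.44, 0, -1, 0.5], [0, 0, 0, -0.42, 0, -0.95, 0.5], [0, 0, 0, -0.2, 0, -0.46, 0.5]]}}

```text
time_s: 10.4
eef_pos: [0.4621, -0.0438, 0.0902]
eef_rot: [0.69, -0.689, -0.156, 0.157]
wrist_force: [-0.3, 0.3, -1.3]
opening: 0.729
```

Request:
{"name": "step_arm", "arguments": {"commands": [[0, 0, 0, 0, 0, 0, 0.5], [0, 0, 0, 0, 0.2, 0, 0.5], [0, 0, 0, 0, 0, 0, 0.5]]}}

```text
time_s: 10.7
eef_pos: [0.4617, -0.0406, 0.0839]
eef_rot: [0.69, -0.689, -0.157, 0.158]
wrist_force: [0.6, 0.7, -2.4]
opening: 0.728
```

```bash
python3 plan.py .4635 -.0419 0.028 25.7; python3 -c "
import cv2
from bench import ctrl
im,d=ctrl.camera('wrist');cv2.imwrite('pics/w6.png',im)"
```

```text
t 10.7 pos [ 0.4617 -0.0406  0.0839] yaw 25.74 q [-0.34  0.09  1.98  0.    1.07 -0.79] F [ 0.6  0.7 -2.4] open 0.728
turn units(tool) [-0.023  0.006 -0.02 ] then shift units in target tool frame [ 0.035  1.863 -0.064] | in present frame [ 0.039  1.862 -0.069]
```

View pics/w6.png

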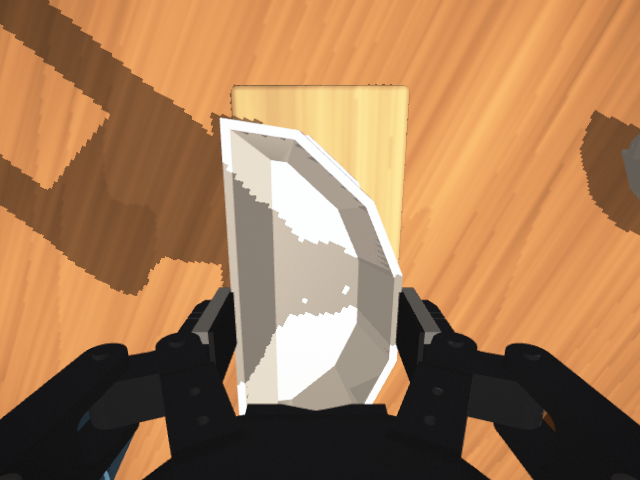

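Request:
{"name": "step_arm", "arguments": {"commands": [[0, 0, 0, 0.035, 0.3, -0.065, 0.5], [0, 0, 0, 0, 0.5, 0, 0.5], [0, 0, 0, 0, 0.3, 0, 0.5], [0, 0, 0, 0, 0.2, 0, 0.5], [0, 0, 0, 0, 0.15, 0, 0.5], [0, 0, 0, 0, 0.15, 0, 0.5], [0, 0, 0, 0, 0.1, 0, 0.5], [0, 0, 0, 0, 0.1, 0, 0.5], [0, 0, 0, 0, 0, 0, 0.5]]}}

```text
time_s: 11.65
eef_pos: [0.4647, -0.0431, 0.0313]
eef_rot: [0.689, -0.689, -0.157, 0.157]
wrist_force: [-0.0, -0.3, -1.6]
opening: 0.727
```

```bash
python3 plan.py .4635 -.0419 0.0277 25.7
```

```text
t 11.7 pos [ 0.4647 -0.0431  0.0313] yaw 25.7 q [-0.35  0.19  2.    0.    0.95 -0.8 ] F [-0.  -0.3 -1.6] open 0.727
turn units(tool) [-0.002 -0.001 -0.002] then shift units in target tool frame [-0.02   0.119  0.054] | in present frame [-0.02   0.119  0.054]
```

Request:
{"name": "step_arm", "arguments": {"commands": [[0, 0, 0, -0.02, 0.06, 0.05, 0.5], [0, 0, 0, 0, 0.06, 0, 0.5], [0, 0, 0, 0, 0, 0, 0.5]]}}

```text
time_s: 11.95
eef_pos: [0.4636, -0.042, 0.0278]
eef_rot: [-0.689, 0.689, 0.157, -0.157]
wrist_force: [-0.1, -0.3, -2.0]
opening: 0.73
```

Request:
{"name": "step_arm", "arguments": {"commands": [[0, 0, 0, 0, 0.05, 0, 0.5], [0, 0, 0, 0, 0, 0, 0.5], [0, 0, 0, 0, 0, 0, 1], [0, 0, 0, 0, 0, 0, 1], [0, 0, 0, 0, 0, 0, 1], [0, 0, 0, 0, -0.5, 0, 1], [0, 0, 0, 0, -1, 0, 1], [0, 0, 0, 0, -1, 0, 1], [0, 0, 0, 0, -1, 0, 1], [0, 0, 0, 0, -1, -1, 1]]}}

```text
time_s: 12.95
eef_pos: [0.4754, -0.067, 0.1621]
eef_rot: [0.69, -0.688, -0.158, 0.159]
wrist_force: [1.5, -1.2, -1.2]
opening: 1.001
```

```bash
python3 wfit.py .464 -.043 .04 w7; python3 dishes.py
```

```text
w7 rect c [ 0.4637 -0.0437] [ 64.2 147.4] fit c [ 0.4633 -0.0433] ext [0.0636 0.1437] yaw 25.65 top 0.0666 rms line 0.0003 s -17.6
[0.4593 0.3998] 148.4 68.5 x-axis yaw -34.4 s 19.5 top 0.042 803
[ 0.4644 -0.0434] 68.9 150.2 x-axis yaw 24.4 s -16.6 top 0.068 1334
[0.5998 0.578 ] 217.5 43.9 x-axis yaw -90.0 s 3.7 top 0.023 1435
[0.6394 0.2934] 64.7 149.3 x-axis yaw 40.4 s -16.3 top 0.042 709
[ 0.6311 -0.3106] 220.3 84.6 x-axis yaw 168.7 s -33.5 top 0.161 1104
[0.6764 0.0953] 149.4 71.3 x-axis yaw -80.5 s 17.9 top 0.042 824
```

View pics/w7.png

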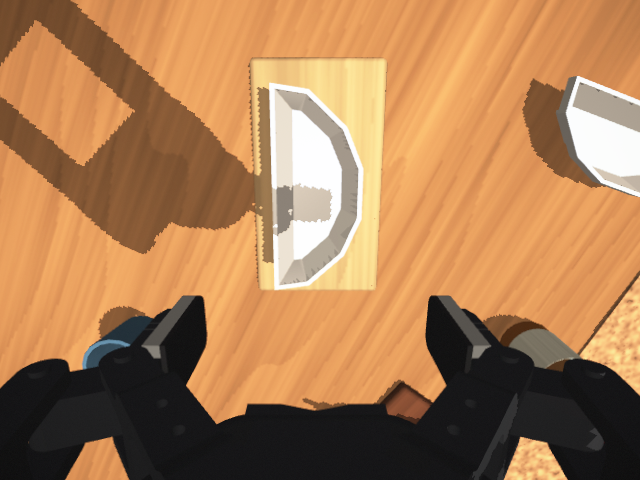

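```bash
python3 plan.py .655 .265 0.20 41
```

```text
t 13.1 pos [ 0.4788 -0.0707  0.1637] yaw 25.61 q [-0.39  0.02  1.88 -0.    1.24 -0.84] F [-0.2  0.7 -0.5] open 0.999
turn units(tool) [ 0.043 -2.564  0.028] then shift units in target tool frame [11.774 -1.211  4.594] | in present frame [10.138 -1.206  7.548]
```

Request:
{"name": "step_arm", "arguments": {"commands": [[0, -0.85, 0, 0, -0.4, 0, 1], [0, -0.86, 0, 0, -0.4, 0, 1], [0, -0.86, 0, 0.2, -0.4, 0.1, 1], [0, 0, 0, 0.8, 0, 0.32, 1], [0, 0, 0, 1, 0, 0.39, 1], [0, 0, 0, 1, 0, 0.39, 1], [0, 0, 0, 1, 0, 0.39, 1], [0, 0, 0, 1, 0, 0.39, 1], [0, 0, 0, 1, 0, 0.39, 1], [0, 0, 0, 1, 0, 0.39, 1]]}}

```text
time_s: 14.1
eef_pos: [0.58, 0.1328, 0.1952]
eef_rot: [0.662, -0.662, -0.247, 0.25]
wrist_force: [0.8, 0.2, 1.0]
opening: 1.003
```

Request:
{"name": "step_arm", "arguments": {"commands": [[0, 0, 0, 1, 0, 0.39, 1], [0, 0, 0, 1, 0, 0.39, 1], [0, 0, 0, 1, 0, 0.39, 1], [0, 0, 0, 0.9, 0, 0.38, 1], [0, 0, 0, 0.6, 0, 0.3, 1], [0, 0, 0, 0.2, 0, 0.1, 1], [0, 0, 0, 0, 0, 0, 1], [0, 0, 0, 0, 0, 0, 1]]}}

```text
time_s: 14.9
eef_pos: [0.6479, 0.2672, 0.1964]
eef_rot: [-0.662, 0.662, 0.248, -0.249]
wrist_force: [0.8, 1.0, -0.4]
opening: 1.006
```

```bash
python3 wfit.py .639 .293 .02 w8; python3 plan.py .6394 .293 0.0 41
```

```text
w8 rect c [0.6384 0.2924] [ 64.2 146.7] fit c [0.6384 0.2922] ext [0.0637 0.1437] yaw 40.79 top 0.0406 rms line 0.0003 s -17.9
t 14.9 pos [0.6482 0.2669 0.1969] yaw 41.08 q [ 0.22  0.47  1.26 -0.    1.41 -0.49] F [ 0.3  0.2 -0.1] open 0.997
turn units(tool) [-0.003  0.013 -0.012] then shift units in target tool frame [0.349 6.562 0.848] | in present frame [0.358 6.562 0.846]
```

View pics/w8.png

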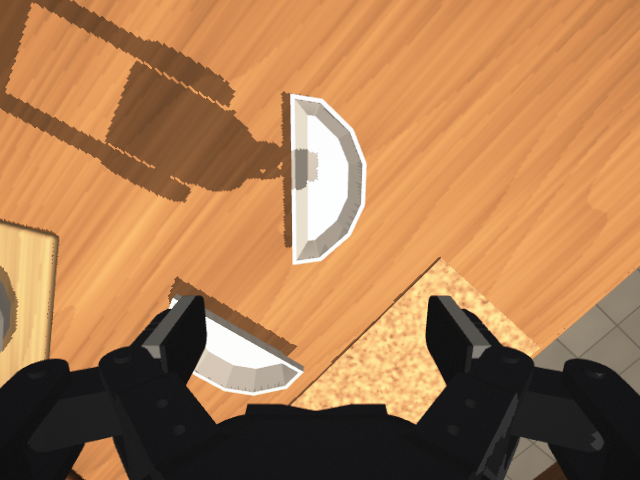

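Request:
{"name": "step_arm", "arguments": {"commands": [[0, 0.05, 0, 0.2, 0.5, 0.5, 1], [0, 0, 0, 0.11, 1, 0.35, 1], [0, 0, 0, 0, 1, 0, 1], [0, 0, 0, 0, 1, 0, 1], [0, 0, 0, 0, 1, 0, 1], [0, 0, 0, 0, 0.8, 0, 1], [0, 0, 0, 0, 0.6, 0, 1], [0, 0, 0, 0, 0.4, 0, 1], [0, 0, 0, 0, 0.2, 0, 1], [0, 0, 0, 0, 0, 0, 1]]}}

```text
time_s: 15.95
eef_pos: [0.6388, 0.2933, 0.002]
eef_rot: [0.663, -0.663, -0.246, 0.247]
wrist_force: [-0.5, 0.3, -0.1]
opening: 0.998
```

```bash
python3 plan.py .6384 .2923 0.001 40.8
```

```text
t 15.9 pos [0.6388 0.2933 0.002 ] yaw 40.81 q [ 0.26  0.68  1.37  0.    1.1  -0.45] F [-0.5  0.3 -0.1] open 0.998
turn units(tool) [-0.003  0.002 -0.005] then shift units in target tool frame [-0.032  0.032 -0.016] | in present frame [-0.032  0.032 -0.016]
```

Close and lift.

Request:
{"name": "step_arm", "arguments": {"commands": [[0, 0, 0, -0.03, 0.03, -0.02, 0.75], [0, 0, 0, 0, 0, 0, 0.5], [0, 0, 0, 0, 0, 0, 0.5], [0, 0, 0, 0, 0, 0, 0.5], [0, 0, 0, 0, 0, 0, 0.5], [0, 0, 0, 0, -0.2, 0, 0.5], [0, 0, 0, 0, -0.8, 0, 0.5], [0, 0, 0, 0, -1, 0, 0.5], [0, 0, 0, 0, -1, 0, 0.5], [0, 0, 0, 0, -0.2, 0, 0.5]]}}

```text
time_s: 16.95
eef_pos: [0.6411, 0.293, 0.1019]
eef_rot: [-0.662, 0.663, 0.249, -0.244]
wrist_force: [0.2, 0.3, -1.0]
opening: 0.728
```

```bash
python3 plan.py .4638 -.0428 0.1 25.7; python3 -c "
import cv2
from bench import ctrl
im,d=ctrl.camera('wrist');cv2.imwrite('pics/w9.png',im)"
```

```text
t 16.9 pos [0.6411 0.293  0.1019] yaw 40.83 q [ 0.26  0.55  1.33  0.    1.25 -0.45] F [ 0.2  0.3 -1. ] open 0.728
turn units(tool) [0.019 2.521 0.059] then shift units in target tool frame [-10.178   0.063  -7.523] | in present frame [-1.1788e+01  7.0000e-03 -4.6060e+00]
```

View pics/w9.png

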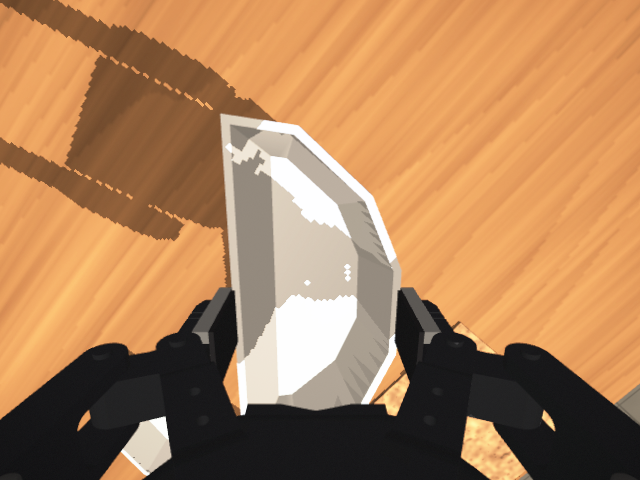

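Request:
{"name": "step_arm", "arguments": {"commands": [[0, 0.84, 0, 0, -0.2, 0, 0.5], [0, 0.84, 0, 0, 0, 0, 0.5], [0, 0.84, 0, -0.3, 0, -0.2, 0.5], [0, 0, 0, -0.7, 0, -0.5, 0.5], [0, 0, 0, -0.9, 0, -0.68, 0.5], [0, 0, 0, -0.9, 0, -0.68, 0.5], [0, 0, 0, -0.9, 0, -0.68, 0.5], [0, 0, 0, -0.9, 0, -0.68, 0.5], [0, 0, 0, -0.9, 0, -0.68, 0.5], [0, 0, 0, -0.9, 0, -0.68, 0.5]]}}

```text
time_s: 18.0
eef_pos: [0.5264, 0.0783, 0.1014]
eef_rot: [0.69, -0.689, -0.156, 0.158]
wrist_force: [0.1, 0.1, -3.0]
opening: 0.724
```

Request:
{"name": "step_arm", "arguments": {"commands": [[0, 0, 0, -0.9, 0, -0.68, 0.5], [0, 0, 0, -0.9, 0, -0.68, 0.5], [0, 0, 0, -0.9, 0, -0.68, 0.5], [0, 0, 0, -0.7, 0, -0.5, 0.5], [0, 0, 0, -0.3, 0, -0.2, 0.5], [0, 0, 0, 0, 0, 0, 0.5], [0, 0, 0, 0, 0, 0, 0.5]]}}

```text
time_s: 18.7
eef_pos: [0.4643, -0.0423, 0.1029]
eef_rot: [0.69, -0.689, -0.157, 0.157]
wrist_force: [-0.5, -0.2, -1.0]
opening: 0.728
```

```bash
python3 plan.py .4638 -.0428 0.055 25.7
```

```text
t 18.7 pos [ 0.4643 -0.0423  0.1029] yaw 25.67 q [-0.35  0.06  1.97  0.    1.11 -0.79] F [-0.5 -0.2 -1. ] open 0.728
turn units(tool) [-0.01  -0.005 -0.003] then shift units in target tool frame [-0.022  1.596 -0.009] | in present frame [-0.021  1.596 -0.011]
```

Request:
{"name": "step_arm", "arguments": {"commands": [[0, 0, 0, -0.02, 0.3, 0, 0.5], [0, 0, 0, 0, 0.6, 0, 0.5], [0, 0, 0, 0, 0.4, 0, 0.5], [0, 0, 0, 0, 0.2, 0, 0.5], [0, 0, 0, 0, 0.2, 0, 0.5], [0, 0, 0, 0, 0.1, 0, 0.5], [0, 0, 0, 0, 0.1, 0, 0.5], [0, 0, 0, 0, 0.1, 0, 0.5], [0, 0, 0, 0, 0.05, 0, 0.5], [0, 0, 0, 0, 0, 0, 0.5]]}}

```text
time_s: 19.7
eef_pos: [0.4643, -0.0433, 0.0434]
eef_rot: [-0.689, 0.69, 0.157, -0.157]
wrist_force: [-4.9, 1.9, 10.8]
opening: 0.726
```

```bash
python3 plan.py .4638 -.0428 0.041 25.7
```

```text
t 19.7 pos [ 0.4643 -0.0433  0.0434] yaw 25.7 q [-0.35  0.17  2.   -0.    0.98 -0.8 ] F [-4.9  1.9 10.8] open 0.726
turn units(tool) [0.004 0.    0.003] then shift units in target tool frame [-0.009  0.079  0.023] | in present frame [-0.009  0.079  0.023]
```

Request:
{"name": "step_arm", "arguments": {"commands": [[0, 0, 0, -0.03, 0, 0.02, 0.5], [0, 0, 0, 0, 0, 0, 0.5], [0, 0, 0, 0, 0, 0, 1], [0, 0, 0, 0, 0, 0, 1], [0, 0, 0, 0, 0, 0, 1], [0, 0, 0, 0, -0.5, 0, 1], [0, 0, 0, 0, -1, 0, 1], [0, 0, 0, 0, -1, 0, 1], [0, 0, 0, 0, -1, 0, 1], [0, 0, 0, 0, -1, -1, 1]]}}

```text
time_s: 20.7
eef_pos: [0.4744, -0.0679, 0.1776]
eef_rot: [0.69, -0.688, -0.158, 0.159]
wrist_force: [0.8, -1.3, -0.9]
opening: 0.999
```

```bash
python3 wfit.py .464 -.043 .05 w10; python3 dishes.py
```

```text
w10 rect c [ 0.463  -0.0434] [ 64.3 147.1] fit c [ 0.4627 -0.0432] ext [0.0634 0.1437] yaw 25.83 top 0.0803 rms line 0.0003 s -17.8
[0.4588 0.4001] 149.4 67.5 x-axis yaw -34.8 s 18.9 top 0.042 801
[ 0.4633 -0.0429] 65.6 152.8 x-axis yaw 26.1 s -16.9 top 0.082 1532
[0.6008 0.5785] 43.0 219.1 x-axis yaw -90.0 s 2.7 top 0.023 1422
[ 0.6309 -0.31  ] 220.4 84.5 x-axis yaw 167.9 s -34.2 top 0.161 1106
[0.6764 0.0941] 148.0 71.9 x-axis yaw -81.9 s 18.8 top 0.043 750
```

View pics/w10.png

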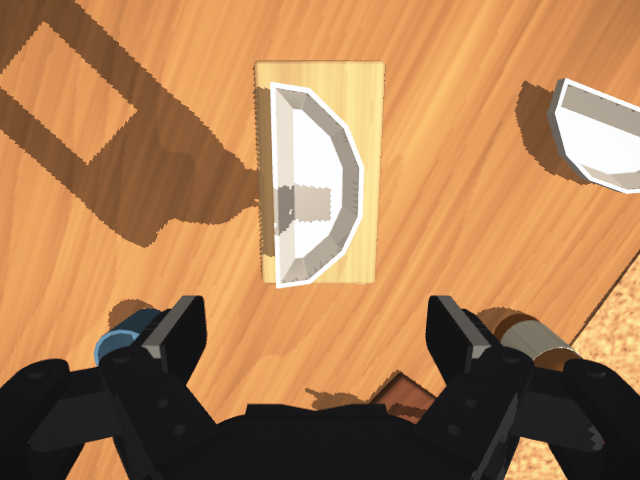

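```bash
python3 plan.py .645 .09 0.20 -82
```

```text
t 20.9 pos [ 0.4777 -0.0716  0.1792] yaw 25.61 q [-0.4  -0.    1.87 -0.    1.28 -0.84] F [-1.1 -0.1 -0.2] open 1.002
turn units(tool) [-4.0000e-03  1.7935e+01  5.6000e-02] then shift units in target tool frame [-4.559 -0.694  6.272] | in present frame [ 7.36  -0.68   2.445]
```

Request:
{"name": "step_arm", "arguments": {"commands": [[0, 1, 0, 0, -0.1, 0, 1], [0, 1, 0, 0, -0.1, 0, 1], [0, 1, 0, 0, -0.1, 0, 1], [0, 1, 0, 0, -0.1, 0, 1], [0, 1, 0, 0, -0.1, 0, 1], [0, 1, 0, 0, -0.1, 0, 1], [0, 1, 0, 0, -0.1, 0, 1], [0, 1, 0, 0, 0, 0, 1], [0, 1, 0, 0, 0, 0, 1], [0, 1, 0, 0, 0, 0, 1]]}}

```text
time_s: 21.85
eef_pos: [0.4745, -0.0691, 0.1961]
eef_rot: [0.675, -0.675, 0.211, -0.209]
wrist_force: [-0.8, -0.3, -0.2]
opening: 1.001
```

Request:
{"name": "step_arm", "arguments": {"commands": [[0, 1, 0, 0, 0, 0, 1], [0, 1, 0, 0, 0, 0, 1], [0, 1, 0, 0, 0, 0, 1], [0, 1, 0, 0, 0, 0, 1], [0, 1, 0, 0, 0, 0, 1], [0, 1, 0, 0, 0, 0, 1], [0, 1, 0, 0, 0, 0, 1], [0, 0.93, 0, -0.3, 0, 0.4, 1], [0, 0, 0, -0.6, 0, 0.8, 1], [0, 0, 0, -0.7, 0, 1, 1]]}}

```text
time_s: 22.85
eef_pos: [0.5322, -0.0114, 0.1962]
eef_rot: [-0.533, 0.534, -0.465, 0.463]
wrist_force: [0.3, 0.1, 0.1]
opening: 1.002
```

Request:
{"name": "step_arm", "arguments": {"commands": [[0, 0, 0, -0.7, 0, 1, 1], [0, 0, 0, -0.7, 0, 1, 1], [0, 0, 0, -0.7, 0, 1, 1], [0, 0, 0, -0.6, 0, 0.8, 1], [0, 0, 0, -0.25, 0, 0.27, 1], [0, 0, 0, 0, 0, 0, 1], [0, 0, 0, 0, 0, 0, 1]]}}

```text
time_s: 23.55
eef_pos: [0.6403, 0.0923, 0.1968]
eef_rot: [-0.533, 0.535, -0.464, 0.463]
wrist_force: [0.3, -0.0, 0.4]
opening: 0.996
```

```bash
python3 wfit.py .676 .0945 .02 w11; python3 plan.py .676 .0945 0.0 -82
```

```text
w11 rect c [0.6765 0.0931] [146.7  64. ] fit c [0.6765 0.0933] ext [0.0634 0.1438] yaw -82.14 top 0.0407 rms line 0.0003 s 17.7
t 23.6 pos [0.6405 0.0919 0.1973] yaw -81.91 q [-0.04  0.35  1.42 -0.    1.37  1.39] F [-0.6  0.5 -0.6] open 1.001
turn units(tool) [0.017 0.015 0.001] then shift units in target tool frame [0.08  6.575 1.185] | in present frame [0.081 6.573 1.197]
```

View pics/w11.png

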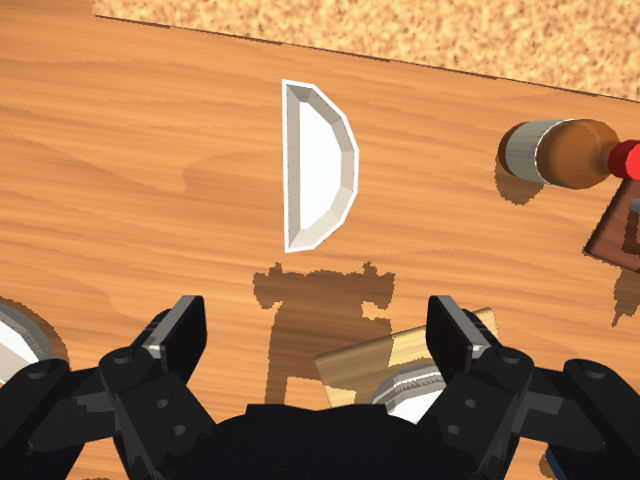

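Request:
{"name": "step_arm", "arguments": {"commands": [[0, 0.04, 0, 0.06, 0.5, 0.6, 1], [0, 0, 0, 0.06, 1, 0.6, 1], [0, 0, 0, 0, 1, 0, 1], [0, 0, 0, 0, 1, 0, 1], [0, 0, 0, 0, 1, 0, 1], [0, 0, 0, 0, 0.8, 0, 1], [0, 0, 0, 0, 0.6, 0, 1], [0, 0, 0, 0, 0.4, 0, 1], [0, 0, 0, 0, 0.25, 0, 1], [0, 0, 0, 0, 0, 0, 1]]}}

```text
time_s: 24.6
eef_pos: [0.6775, 0.0939, 0.0011]
eef_rot: [-0.533, 0.533, -0.465, 0.464]
wrist_force: [0.5, -0.5, 0.1]
opening: 1.0
```

```bash
python3 plan.py .6765 .0932 0.001 -82.1
```

```text
t 24.6 pos [0.6775 0.0939 0.0011] yaw -82.14 q [-0.04  0.64  1.43 -0.    1.08  1.4 ] F [ 0.5 -0.5  0.1] open 1.0
turn units(tool) [ 0.007 -0.006 -0.001] then shift units in target tool frame [ 0.017  0.002 -0.035] | in present frame [ 0.017  0.002 -0.035]
```

Request:
{"name": "step_arm", "arguments": {"commands": [[0, 0, 0, 0.02, 0, -0.03, 0.75], [0, 0, 0, 0, 0, 0, 0.5], [0, 0, 0, 0, 0, 0, 0.5], [0, 0, 0, 0, 0, 0, 0.5], [0, 0, 0, 0, 0, 0, 0.5], [0, 0, 0, 0, -0.2, 0, 0.5], [0, 0, 0, 0, -0.8, 0, 0.5], [0, 0, 0, 0, -1, 0, 0.5], [0, 0, 0, 0, -1, 0, 0.5], [0, 0, 0, 0, -1, 0, 0.5]]}}

```text
time_s: 25.6
eef_pos: [0.6764, 0.0935, 0.1224]
eef_rot: [-0.533, 0.533, -0.465, 0.464]
wrist_force: [0.5, 0.5, -2.3]
opening: 0.726
```

Request:
{"name": "step_arm", "arguments": {"commands": [[0, 0, 0, 0, 0, 0, 0.5], [0, -1, 0, 0, 0, 0, 0.5], [0, -1, 0, 0, 0, 0, 0.5], [0, -1, 0, 0, 0, 0, 0.5], [0, -1, 0, 0, 0, 0, 0.5], [0, -1, 0, 0, 0, 0, 0.5], [0, -1, 0, 0, 0, 0, 0.5], [0, -1, 0, 0, 0, 0, 0.5], [0, -1, 0, 0, 0, 0, 0.5], [0, -1, 0, 0, 0, 0, 0.5]]}}

```text
time_s: 26.6
eef_pos: [0.6758, 0.0935, 0.1195]
eef_rot: [-0.686, 0.686, -0.171, 0.169]
wrist_force: [0.0, -0.1, -1.6]
opening: 0.722
```

Request:
{"name": "step_arm", "arguments": {"commands": [[0, -1, 0, 0, 0, 0, 0.5], [0, -1, 0, 0, 0, 0, 0.5], [0, -1, 0, 0, 0, 0, 0.5], [0, -1, 0, 0, 0, 0, 0.5], [0, -1, 0, 0, 0, 0, 0.5], [0, -1, 0, 0, 0, 0, 0.5], [0, -1, 0, 0, 0, 0, 0.5], [0, -1, 0, 0, 0, 0, 0.5], [0, -0.97, 0, 0, 0, 0, 0.5], [0, 0, 0, 0, 0, 0, 0.5]]}}

```text
time_s: 27.6
eef_pos: [0.6759, 0.0934, 0.1197]
eef_rot: [0.69, -0.689, -0.157, 0.158]
wrist_force: [0.1, 0.2, -1.4]
opening: 0.726
```

```bash
python3 plan.py .4632 -.0430 0.1 25.7
```

```text
t 27.6 pos [0.6759 0.0934 0.1197] yaw 25.75 q [-0.04  0.49  1.38  0.    1.27 -0.49] F [ 0.1  0.2 -1.4] open 0.726
turn units(tool) [-0.012  0.008 -0.022] then shift units in target tool frame [-8.361  0.657 -1.023] | in present frame [-8.361  0.675 -1.016]
```

Request:
{"name": "step_arm", "arguments": {"commands": [[0, 0, 0, -0.4, 0, 0, 0.5], [0, 0, 0, -0.9, 0, -0.1, 0.5], [0, 0, 0, -1, 0, -0.12, 0.5], [0, 0, 0, -1, 0, -0.15, 0.5], [0, 0, 0, -1, 0, -0.15, 0.5], [0, 0, 0, -1, 0, -0.15, 0.5], [0, 0, 0, -1, 0, -0.15, 0.5], [0, 0, 0, -1, 0, -0.1, 0.5], [0, 0, 0, -0.7, 0, -0.1, 0.5], [0, 0, 0, -0.36, 0, 0, 0.5]]}}

```text
time_s: 28.6
eef_pos: [0.4625, -0.0434, 0.1208]
eef_rot: [0.69, -0.689, -0.156, 0.156]
wrist_force: [1.1, -0.2, -1.9]
opening: 0.722
```

Request:
{"name": "step_arm", "arguments": {"commands": [[0, 0, 0, 0, 0, 0, 0.5], [0, 0, 0, 0, 0, 0, 0.5]]}}

```text
time_s: 28.8
eef_pos: [0.4649, -0.0428, 0.1216]
eef_rot: [-0.689, 0.69, 0.157, -0.157]
wrist_force: [0.4, 0.0, -1.3]
opening: 0.725
```

```bash
python3 plan.py .4634 -.0430 0.055 25.7
```

```text
t 28.8 pos [ 0.4649 -0.0428  0.1216] yaw 25.63 q [-0.35  0.04  1.95  0.    1.15 -0.79] F [ 0.4  0.  -1.3] open 0.725
turn units(tool) [ 0.003 -0.012  0.008] then shift units in target tool frame [-0.048  2.221  0.016] | in present frame [-0.05   2.221  0.017]
```

Request:
{"name": "step_arm", "arguments": {"commands": [[0, 0, 0, -0.05, 0.3, 0.02, 0.5], [0, 0, 0, 0, 0.7, 0, 0.5], [0, 0, 0, 0, 0.4, 0, 0.5], [0, 0, 0, 0, 0.2, 0, 0.5], [0, 0, 0, 0, 0.2, 0, 0.5], [0, 0, 0, 0, 0.1, 0, 0.5], [0, 0, 0, 0, 0.1, 0, 0.5], [0, 0, 0, 0, 0.1, 0, 0.5], [0, 0, 0, 0, 0.07, 0, 0.5], [0, 0, 0, 0, 0, 0, 0.5]]}}

```text
time_s: 29.8
eef_pos: [0.4643, -0.0431, 0.0576]
eef_rot: [-0.689, 0.69, 0.158, -0.156]
wrist_force: [2.0, 2.1, 3.8]
opening: 0.729
```

```bash
python3 plan.py .4634 -.0430 0.055 25.7
```

```text
t 29.8 pos [ 0.4643 -0.0431  0.0576] yaw 25.69 q [-0.35  0.14  2.    0.    1.01 -0.8 ] F [2.  2.1 3.8] open 0.729
turn units(tool) [ 0.016 -0.002  0.028] then shift units in target tool frame [-0.025  0.087  0.018] | in present frame [-0.026  0.086  0.018]
```

Contact starts 2.5 mm above, like before; release and check.

Request:
{"name": "step_arm", "arguments": {"commands": [[0, 0, 0, -0.03, 0.03, 0, 0.5], [0, 0, 0, 0, 0, 0, 0.5], [0, 0, 0, 0, 0, 0, 1], [0, 0, 0, 0, 0, 0, 1], [0, 0, 0, 0, 0, 0, 1], [0, 0, 0, 0, -0.5, 0, 1], [0, 0, 0, 0, -1, 0, 1], [0, 0, 0, 0, -1, 0, 1], [0, 0, 0, 0, -1, 0, 1], [0, 0, 0, 0, -1, -1, 1]]}}

```text
time_s: 30.8
eef_pos: [0.4734, -0.0685, 0.191]
eef_rot: [0.69, -0.689, -0.158, 0.159]
wrist_force: [-0.1, -0.8, -0.1]
opening: 0.999
```

```bash
python3 wfit.py .464 -.043 .06 w12; python3 dishes.py;python3 plan.py .44 .37 0.20 -34.6
```

```text
w12 rect c [ 0.4645 -0.0451] [ 64.2 147.8] fit c [ 0.4643 -0.0451] ext [0.0635 0.1435] yaw 25.73 top 0.0943 rms line 0.0003 s -17.8
[0.4589 0.4016] 149.7 70.4 x-axis yaw -31.7 s 18.9 top 0.042 791
[ 0.466  -0.0426] 67.9 150.0 x-axis yaw 25.9 s -17.7 top 0.095 1683
[0.6001 0.5784] 217.7 43.1 x-axis yaw -90.0 s 3.1 top 0.023 1402
[ 0.6307 -0.3102] 220.0 84.7 x-axis yaw 168.2 s -34.6 top 0.161 1108
t 30.9 pos [ 0.4766 -0.0721  0.1925] yaw 25.6 q [-0.4  -0.02  1.85 -0.    1.3  -0.84] F [ 0.1  0.5 -0.2] open 1.0
turn units(tool) [ 0.017 10.034  0.044] then shift units in target tool frame [-9.372 -0.249 11.439] | in present frame [ 5.27  -0.284 13.817]
```

View pics/w12.png

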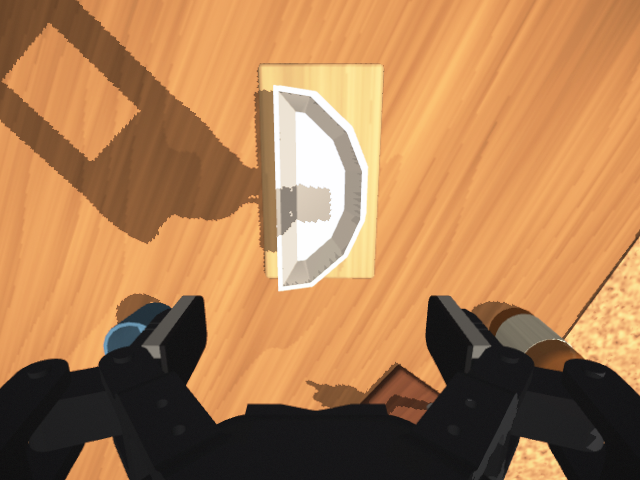

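Request:
{"name": "step_arm", "arguments": {"commands": [[0, 1, 0, 0, -0.1, 0, 1], [0, 1, 0, 0, -0.1, 0, 1], [0, 1, 0, 0, 0, 0, 1], [0, 1, 0, 0, 0, 0, 1], [0, 1, 0, 0, 0, 0, 1], [0, 1, 0, 0, 0, 0, 1], [0, 1, 0, 0, 0, 0, 1], [0, 1, 0, 0, 0, 0, 1], [0, 1, 0, 0, 0, 0, 1], [0, 1, 0, -0.3, 0, 0.4, 1]]}}

```text
time_s: 31.95
eef_pos: [0.4714, -0.0558, 0.1946]
eef_rot: [-0.675, 0.675, -0.212, 0.209]
wrist_force: [-0.6, -0.6, 0.5]
opening: 1.001
```

Request:
{"name": "step_arm", "arguments": {"commands": [[0, 0, 0, -0.7, 0, 0.8, 1], [0, 0, 0, -0.82, 0, 1, 1], [0, 0, 0, -0.82, 0, 1, 1], [0, 0, 0, -0.82, 0, 1, 1], [0, 0, 0, -0.82, 0, 1, 1], [0, 0, 0, -0.82, 0, 1, 1], [0, 0, 0, -0.82, 0, 1, 1], [0, 0, 0, -0.82, 0, 1, 1], [0, 0, 0, -0.82, 0, 1, 1], [0, 0, 0, -0.82, 0, 1, 1]]}}

```text
time_s: 32.95
eef_pos: [0.436, 0.3251, 0.1945]
eef_rot: [-0.675, 0.676, -0.209, 0.208]
wrist_force: [1.4, 0.2, 0.3]
opening: 1.003
```

Request:
{"name": "step_arm", "arguments": {"commands": [[0, 0, 0, -0.5, 0, 0.7, 1], [0, 0, 0, -0.3, 0, 0.4, 1], [0, 0, 0, -0.1, 0, 0.1, 1], [0, 0, 0, 0, 0, 0, 1], [0, 0, 0, 0, 0, 0, 1]]}}

```text
time_s: 33.45
eef_pos: [0.436, 0.3676, 0.1961]
eef_rot: [-0.675, 0.676, -0.209, 0.209]
wrist_force: [-0.3, -0.2, -0.6]
opening: 1.0
```

```bash
python3 wfit.py .459 .40 .02 w13; python3 plan.py .459 .4 0.001 -34.6
```

```text
w13 rect c [0.4586 0.399 ] [147.3  64. ] fit c [0.4587 0.3994] ext [0.0635 0.1437] yaw -34.25 top 0.0406 rms line 0.0002 s 17.6
t 33.5 pos [0.4362 0.3676 0.1963] yaw -34.38 q [ 0.49  0.18  1.63 -0.    1.33  1.09] F [0.2 0.2 0.6] open 1.0
turn units(tool) [0.006 0.037 0.   ] then shift units in target tool frame [0.012 6.511 1.321] | in present frame [0.017 6.51  1.324]
```

View pics/w13.png

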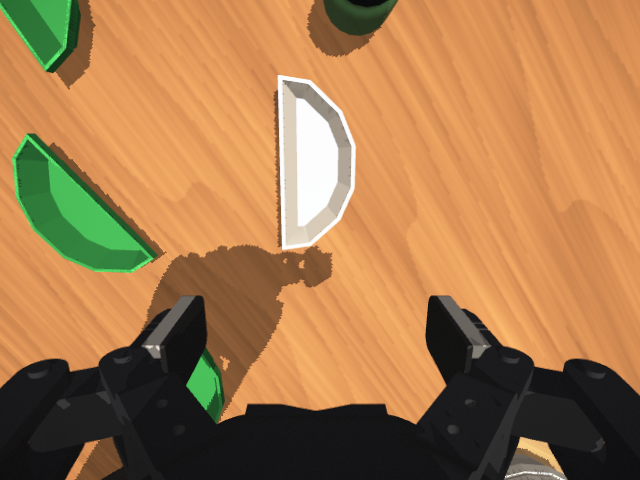

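Request:
{"name": "step_arm", "arguments": {"commands": [[0, 0, 0, 0.02, 0.5, 0.5, 1], [0, 0, 0, 0, 1, 0.79, 1], [0, 0, 0, 0, 1, 0, 1], [0, 0, 0, 0, 1, 0, 1], [0, 0, 0, 0, 1, 0, 1], [0, 0, 0, 0, 0.8, 0, 1], [0, 0, 0, 0, 0.6, 0, 1], [0, 0, 0, 0, 0.4, 0, 1], [0, 0, 0, 0, 0.2, 0, 1], [0, 0, 0, 0, 0, 0, 1]]}}

```text
time_s: 34.5
eef_pos: [0.4583, 0.3998, 0.0012]
eef_rot: [-0.675, 0.676, -0.209, 0.209]
wrist_force: [-0.8, -0.7, -0.6]
opening: 1.0
```

```bash
python3 plan.py .4586 .3992 0.001 -34.3
```

```text
t 34.5 pos [0.4583 0.3998 0.0012] yaw -34.34 q [ 0.52  0.51  1.64 -0.    0.99  1.12] F [-0.8 -0.7 -0.6] open 1.0
turn units(tool) [ 0.007 -0.007 -0.003] then shift units in target tool frame [ 0.019  0.007 -0.012] | in present frame [ 0.019  0.007 -0.012]
```

Request:
{"name": "step_arm", "arguments": {"commands": [[0, 0, 0, 0.02, 0, -0.01, 0.75], [0, 0, 0, 0, 0, 0, 0.5], [0, 0, 0, 0, 0, 0, 0.5], [0, 0, 0, 0, 0, 0, 0.5], [0, 0, 0, 0, 0, 0, 0.5], [0, 0, 0, 0, -0.2, 0, 0.5], [0, 0, 0, 0, -0.8, 0, 0.5], [0, 0, 0, 0, -1, 0, 0.5], [0, 0, 0, 0, -1, 0, 0.5], [0, 0, 0, 0, -1.0, 0, 0.5]]}}

```text
time_s: 35.5
eef_pos: [0.4581, 0.3996, 0.1226]
eef_rot: [-0.675, 0.676, -0.209, 0.208]
wrist_force: [0.2, 0.2, -1.6]
opening: 0.724
```

Request:
{"name": "step_arm", "arguments": {"commands": [[0, 0, 0, 0, -0.5, 0, 0.5], [0, -1, 0, 0, 0, 0, 0.5], [0, -1, 0, 0, 0, 0, 0.5], [0, -1, 0, 0, 0, 0, 0.5], [0, -1, 0, 0, 0, 0, 0.5], [0, -1, 0, 0, 0, 0, 0.5], [0, -1, 0, 0, 0, 0, 0.5], [0, -1, 0, 0, 0, 0, 0.5], [0, -1, 0, 0, 0, 0, 0.5], [0, -1, 0, 0, 0, 0, 0.5]]}}

```text
time_s: 36.5
eef_pos: [0.458, 0.3995, 0.1355]
eef_rot: [-0.696, 0.697, 0.122, -0.123]
wrist_force: [-0.9, 0.3, -2.2]
opening: 0.723
```

Request:
{"name": "step_arm", "arguments": {"commands": [[0, -1, 0, 0, 0, 0, 0.5], [0, 0, 0, 0, 0, 0, 0.5], [0, 0, 0, 0, 0, 0, 0.5]]}}

```text
time_s: 36.8
eef_pos: [0.4583, 0.3996, 0.1359]
eef_rot: [-0.69, 0.69, 0.156, -0.157]
wrist_force: [0.4, -1.2, -1.8]
opening: 0.726
```

```bash
python3 plan.py .4640 -.0438 0.13 25.7
```

```text
t 36.8 pos [0.4583 0.3996 0.1359] yaw 25.54 q [0.52 0.32 1.58 0.   1.24 0.08] F [ 0.4 -1.2 -1.8] open 0.726
turn units(tool) [ 0.    -0.026 -0.01 ] then shift units in target tool frame [ -6.238   0.198 -13.402] | in present frame [ -6.201   0.204 -13.419]
```

Request:
{"name": "step_arm", "arguments": {"commands": [[0, -0.03, 0, -0.2, 0, -0.5, 0.5], [0, 0, 0, -0.45, 0, -1, 0.5], [0, 0, 0, -0.46, 0, -1, 0.5], [0, 0, 0, -0.46, 0, -1, 0.5], [0, 0, 0, -0.46, 0, -1, 0.5], [0, 0, 0, -0.46, 0, -1, 0.5], [0, 0, 0, -0.46, 0, -1, 0.5], [0, 0, 0, -0.46, 0, -1, 0.5], [0, 0, 0, -0.46, 0, -1, 0.5], [0, 0, 0, -0.46, 0, -1, 0.5]]}}

```text
time_s: 37.8
eef_pos: [0.4655, 0.0847, 0.1365]
eef_rot: [-0.689, 0.689, 0.158, -0.158]
wrist_force: [-0.7, 0.1, -2.0]
opening: 0.723
```

Request:
{"name": "step_arm", "arguments": {"commands": [[0, 0, 0, -0.46, 0, -1, 0.5], [0, 0, 0, -0.46, 0, -1, 0.5], [0, 0, 0, -0.46, 0, -1, 0.5], [0, 0, 0, -0.34, 0, -0.6, 0.5], [0, 0, 0, -0.16, 0, -0.3, 0.5], [0, 0, 0, 0, 0, 0, 0.5], [0, 0, 0, 0, 0, 0, 0.5], [0, 0, 0, 0, 0, 0, 0.5]]}}

```text
time_s: 38.6
eef_pos: [0.4663, -0.0422, 0.1364]
eef_rot: [0.689, -0.689, -0.159, 0.159]
wrist_force: [-0.9, 0.4, -2.2]
opening: 0.728
```

```bash
python3 plan.py .4640 -.0438 0.069 25.7
```

```text
t 38.6 pos [ 0.4663 -0.0422  0.1364] yaw 25.93 q [-0.34  0.02  1.94  0.    1.19 -0.8 ] F [-0.9  0.4 -2.2] open 0.728
turn units(tool) [-0.004  0.038 -0.   ] then shift units in target tool frame [-0.092  2.247 -0.016] | in present frame [-0.092  2.247 -0.016]
```

Request:
{"name": "step_arm", "arguments": {"commands": [[0, 0.04, 0, -0.09, 0.3, -0.02, 0.5], [0, 0, 0, 0, 0.7, 0, 0.5], [0, 0, 0, 0, 0.4, 0, 0.5], [0, 0, 0, 0, 0.2, 0, 0.5], [0, 0, 0, 0, 0.2, 0, 0.5], [0, 0, 0, 0, 0.1, 0, 0.5], [0, 0, 0, 0, 0.1, 0, 0.5], [0, 0, 0, 0, 0.1, 0, 0.5], [0, 0, 0, 0, 0.07, 0, 0.5], [0, 0, 0, 0, 0, 0, 0.5]]}}

```text
time_s: 39.6
eef_pos: [0.4645, -0.045, 0.0715]
eef_rot: [-0.689, 0.69, 0.157, -0.157]
wrist_force: [-1.1, -0.5, -1.6]
opening: 0.726
```

```bash
python3 plan.py .4640 -.0438 0.069 25.7
```

```text
t 39.6 pos [ 0.4645 -0.045   0.0715] yaw 25.63 q [-0.35  0.12  1.98 -0.    1.04 -0.8 ] F [-1.1 -0.5 -1.6] open 0.726
turn units(tool) [ 0.003 -0.011  0.003] then shift units in target tool frame [0.003 0.084 0.044] | in present frame [0.003 0.084 0.045]
```

Request:
{"name": "step_arm", "arguments": {"commands": [[0, 0, 0, 0, 0.05, 0, 0.5], [0, 0, 0, 0, 0.03, 0, 0.5], [0, 0, 0, 0, 0, 0, 0.5], [0, 0, 0, 0, 0, 0, 1], [0, 0, 0, 0, 0, 0, 1], [0, 0, 0, 0, 0, 0, 1], [0, 0, 0, 0, -0.5, 0, 1], [0, 0, 0, 0, -1, 0, 1], [0, 0, 0, 0, -1, 0, 1], [0, 0, 0, 0, -1, -1, 1]]}}

```text
time_s: 40.6
eef_pos: [0.4759, -0.0698, 0.1744]
eef_rot: [0.69, -0.688, -0.157, 0.158]
wrist_force: [0.9, -0.7, -0.7]
opening: 0.999
```

Request:
{"name": "step_arm", "arguments": {"commands": [[0, 0, 0, 0, -1, 0, 1], [0, 0, 0, 0, 0, 0, 1]]}}

```text
time_s: 40.8
eef_pos: [0.4801, -0.0736, 0.2084]
eef_rot: [-0.688, 0.691, 0.159, -0.154]
wrist_force: [-0.0, -0.7, -0.1]
opening: 1.0
```

```bash
python3 wfit.py .464 -.043 .07 w14; python3 dishes.py
```

```text
w14 rect c [ 0.4646 -0.0468] [ 64.2 147.2] fit c [ 0.4643 -0.0465] ext [0.0635 0.1439] yaw 25.55 top 0.1083 rms line 0.0004 s -17.6
[ 0.4651 -0.0467] 66.0 150.2 x-axis yaw 25.0 s -16.2 top 0.11 1927
[0.5999 0.5777] 44.4 217.6 x-axis yaw -90.0 s 3.6 top 0.023 1405
[ 0.632  -0.3106] 220.3 82.9 x-axis yaw 168.4 s -33.0 top 0.161 1096
```

View pics/w14.png

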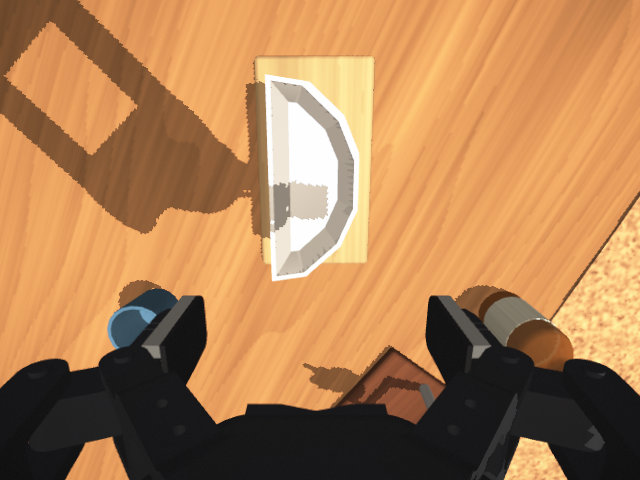

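```bash
python3 - <<'E'
from h import *
for c in ("scene","side"):
    im,d,W,k=cloud(c)
    m=(W[...,2]>0.172)&(W[...,2]<0.2)&(W[...,0]>.5)&(W[...,0]<.75)&(W[...,1]<-.15)&(W[...,1]>-.48)
    n,l,st,ce=cv2.connectedComponentsWithStats(m.astype(np.uint8))
    for i in range(1,n):
        if st[i,4]>15:
            Q=W[l==i];print(c,st[i,4],np.round(ce[i]),np.round(Q.mean(0),4),"z max",np.round(np.percentile(Q[:,2],97),3), cv2.minAreaRect((Q[:,:2]*1000).astype(np.float32)))
    # bar / foot
    m=(W[...,2]>0.147)&(W[...,2]<0.168)&(W[...,0]>.5)&(W[...,0]<.8)&(W[...,1]<-.15)&(W[...,1]>-.48)
    Q=W[m];print(c,"bar",cv2.minAreaRect((Q[:,:2]*1000).astype(np.float32)),len(Q))
    cv2.imwrite(f"pics/st_{c}.png",cv2.resize(im[300:460,120:320] if c=="scene" else im[120:240,220:380],(800,600)))
E
python3 plan.py .55 -.32 .33 -102
```

```text
scene 138 [240. 331.] [ 0.6334 -0.2501  0.1842] z max 0.19 ((631.6493530273438, -248.9655303955078), (24.583362579345703, 16.74090003967285), 83.18445587158203)
scene 157 [182. 354.] [ 0.6046 -0.3648  0.1846] z max 0.19 ((602.017578125, -364.2524719238281), (23.69461441040039, 18.576662063598633), 75.19432067871094)
scene bar ((630.5301513671875, -309.93212890625), (221.65155029296875, 86.93010711669922), 78.00084686279297) 1036
side 46 [298. 144.] [ 0.5989 -0.3583  0.1818] z max 0.189 ((598.3616943359375, -361.3835754394531), (30.289161682128906, 17.061626434326172), 71.20023345947266)
side 46 [285. 158.] [ 0.628  -0.2403  0.182 ] z max 0.189 ((628.751953125, -242.7395477294922), (28.116268157958984, 14.9142427444458), 84.12870788574219)
side bar ((629.1944580078125, -306.19097900390625), (226.44998168945312, 85.66681671142578), 77.34567260742188) 303
t 41.0 pos [ 0.4762 -0.0714  0.2024] yaw 25.65 q [-0.4  -0.03  1.84  0.    1.33 -0.84] F [-0.8 -0.4 -0.1] open 1.003
turn units(tool) [ 9.0000e-03  2.1275e+01 -3.3000e-02] then shift units in target tool frame [ 7.595 -4.253  4.129] | in present frame [-1.379 -4.269 -8.526]
```

View pics/st_scene.png

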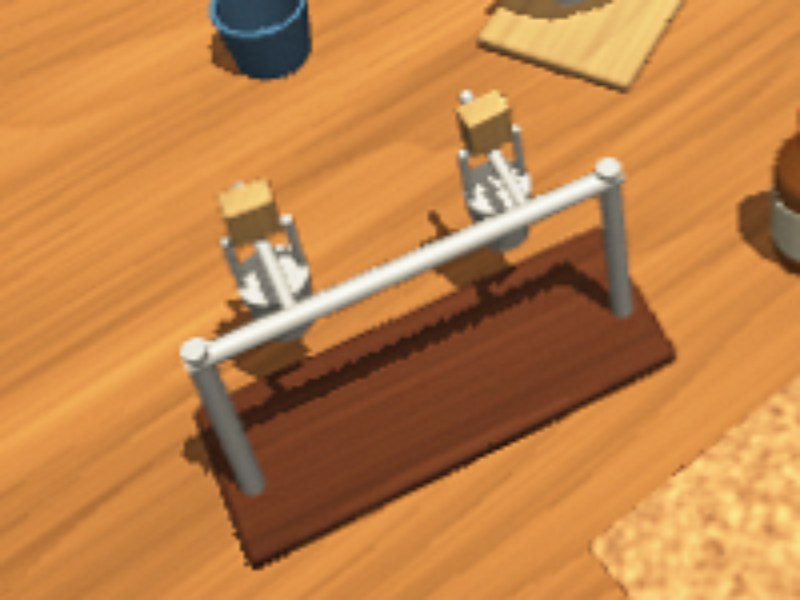

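View pics/st_side.png

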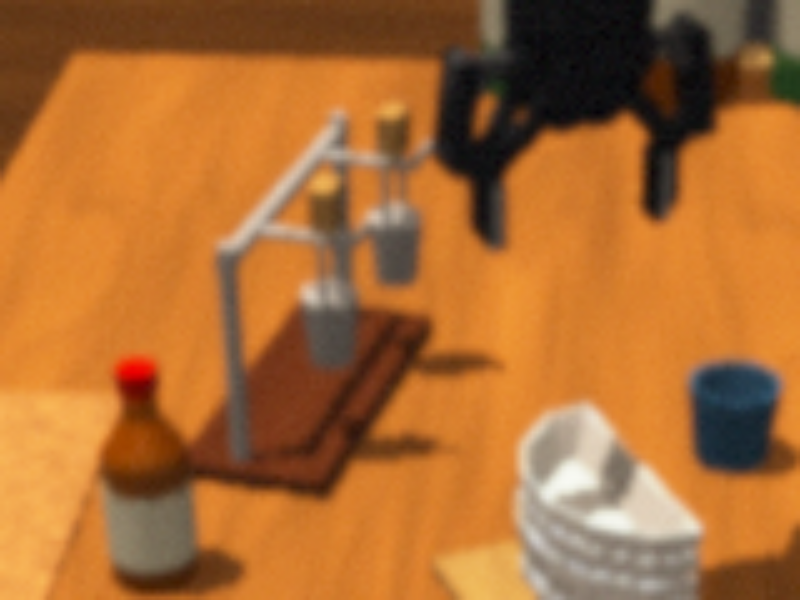

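```bash
python3 plan.py .62 -.25 .29 75.8
```

```text
t 41.0 pos [ 0.4762 -0.0714  0.2024] yaw 25.65 q [-0.4  -0.03  1.84  0.    1.33 -0.84] F [-0.8 -0.4 -0.1] open 1.003
turn units(tool) [-2.700e-02 -8.358e+00 -8.000e-03] then shift units in target tool frame [-4.597 -2.92  -6.107] | in present frame [ 1.737 -2.939 -7.436]
```

Request:
{"name": "step_arm", "arguments": {"commands": [[0, -1, 0, 0, -0.5, 0, 1], [0, -1, 0, 0, -0.5, 0, 1], [0, -1, 0, 0, -0.5, 0, 0.6], [0, -1, 0, 0, -0.5, 0, 0.6], [0, -1, 0, 0, -0.4, 0, 0.6], [0, -1, 0, 0, -0.3, 0, 0.6], [0, -1, 0, 0, -0.22, 0, 0.6], [0, -1, 0, 0, 0, 0, 0.6], [0, -0.36, 0, -0.3, 0, -0.5, 0.6], [0, 0, 0, -0.7, 0, -0.8, 0.6]]}}

```text
time_s: 42.05
eef_pos: [0.5068, -0.1097, 0.2905]
eef_rot: [0.558, -0.556, -0.435, 0.436]
wrist_force: [0.5, -0.6, -0.0]
opening: 0.599
```

Request:
{"name": "step_arm", "arguments": {"commands": [[0, 0, 0, -0.7, 0, -0.9, 0.6], [0, 0, 0, -0.7, 0, -0.9, 0.6], [0, 0, 0, -0.7, 0, -0.9, 0.6], [0, 0, 0, -0.7, 0, -0.9, 0.6], [0, 0, 0, -0.5, 0, -0.8, 0.6], [0, 0, 0, -0.3, 0, -0.4, 0.6], [0, 0, 0, 0, 0, 0, 0.6], [0, 0, 0, 0, 0, 0, 0.6]]}}

```text
time_s: 42.85
eef_pos: [0.6197, -0.2504, 0.2898]
eef_rot: [0.559, -0.557, -0.434, 0.435]
wrist_force: [-0.7, 0.5, -0.2]
opening: 0.597
```

```bash
cat > blk.py <<'E'
from h import *
import sys
im,d,W,k=cloud("wrist");cv2.imwrite(f"pics/{sys.argv[1]}.png",im)
zlo,zhi=float(sys.argv[2]),float(sys.argv[3])
X=(W[...,0]>.3)&(W[...,0]<.75)&(W[...,1]<.1)&(W[...,1]>-.48)
m=(W[...,2]>zlo)&(W[...,2]<zhi)&X
n,l,st,ce=cv2.connectedComponentsWithStats(m.astype(np.uint8))
for i in range(1,n):
    if st[i,4]>60:
        Q=W[l==i];r=cv2.minAreaRect((Q[:,:2]*1000).astype(np.float32))
        hs=cv2.cvtColor(im,cv2.COLOR_BGR2HSV)[l==i].mean(0)
        print(st[i,4],np.round(ce[i]),"mean",np.round(Q.mean(0),4),"top",np.round(np.percentile(Q[:,2],97),4),np.round(r[0],1),np.round(r[1],1),round(r[2],1),"hsv",np.round(hs))
E
python3 blk.py w15 .183 .2; python3 plan.py .63 -.25 .14 75.8
```

```text
660 [165. 238.] mean [ 0.5991 -0.3638  0.1864] top 0.1878 [ 599.4 -364.3] [24.3 16. ] 73.4 hsv [ 21. 107. 234.]
648 [322. 238.] mean [ 0.6286 -0.2487  0.1864] top 0.1879 [ 629.1 -248.8] [24.1 16.4] 83.0 hsv [ 22. 102. 238.]
t 42.9 pos [ 0.6198 -0.2502  0.2905] yaw 75.82 q [-0.56  0.34  1.25  0.    1.56 -1.88] F [-0.1 -0.3 -0.5] open 0.598
turn units(tool) [-0.019  0.004  0.008] then shift units in target tool frame [ 0.089  5.016 -0.33 ] | in present frame [ 0.084  5.015 -0.34 ]
```

View pics/w15.png

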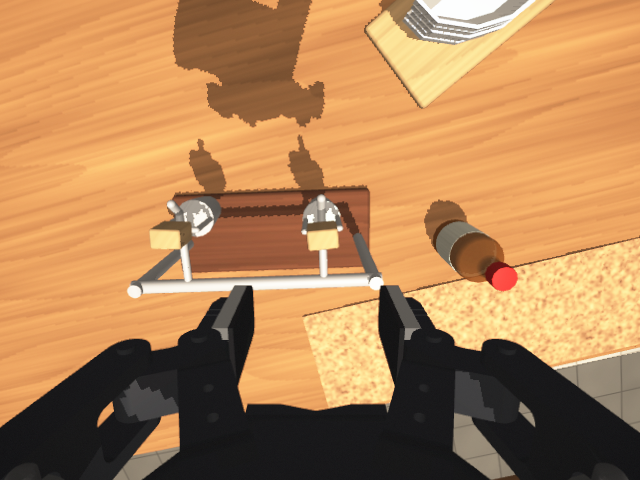

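Request:
{"name": "step_arm", "arguments": {"commands": [[0, -0.6, 0, 0, 0.3, 0, 0.55], [0, -0.6, 0, 0, 0.5, 0, 0.55], [0, 0, 0, 0.08, 0, -0.3, 0.55], [0, 0, 0, 0, 0.8, 0, 0.55], [0, 0, 0, 0, 0.6, 0, 0.55], [0, 0, 0, 0, 0, 0, 0.55]]}}

```text
time_s: 43.5
eef_pos: [0.6285, -0.2481, 0.223]
eef_rot: [0.532, -0.528, -0.468, 0.469]
wrist_force: [-0.3, 0.6, -0.6]
opening: 0.551
```

```bash
python3 blk.py w16 .183 .2; python3 plan.py .629 -.2488 .141 83
```

```text
1173 [109. 232.] mean [ 0.599  -0.3638  0.1863] top 0.1878 [ 599.3 -364.4] [24.7 16.5] 72.6 hsv [ 21. 109. 233.]
1098 [316. 257.] mean [ 0.6285 -0.2488  0.1865] top 0.1878 [ 629.1 -248.7] [23.7 16.2] 82.1 hsv [ 22. 102. 237.]
t 43.5 pos [ 0.6292 -0.2487  0.2249] yaw 82.97 q [-0.55  0.39  1.31  0.    1.45 -2.  ] F [-0.2  0.  -0.1] open 0.552
turn units(tool) [-0.021 -0.005  0.011] then shift units in target tool frame [-0.003  2.795  0.006] | in present frame [-0.006  2.795  0.   ]
```

View pics/w16.png

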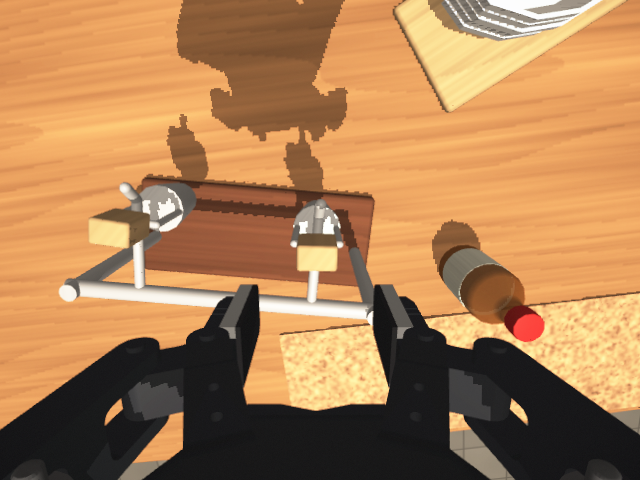

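Request:
{"name": "step_arm", "arguments": {"commands": [[0, 0, 0, 0, 0.6, 0, 0.5], [0, 0, 0, 0, 0.8, 0, 0.5], [0, 0, 0, 0, 0.6, 0, 0.5], [0, 0, 0, 0, 0.4, 0, 0.5], [0, 0, 0, 0, 0.25, 0, 0.5], [0, 0, 0, 0, 0.1, 0, 0.5], [0, 0, 0, 0, 0, 0, 0.5]]}}

```text
time_s: 44.25
eef_pos: [0.6299, -0.2499, 0.1437]
eef_rot: [-0.529, 0.53, 0.469, -0.468]
wrist_force: [0.2, -0.5, 0.3]
opening: 0.5
```

```bash
python3 blk.py w17 .183 .2; python3 plan.py .629 -.2488 .141 83
```

```text
1448 [ 17. 285.] mean [ 0.6007 -0.3575  0.186 ] top 0.1875 [ 601.2 -358.6] [13.2 17. ] 77.1 hsv [ 20. 112. 217.]
1183 [243. 317.] mean [ 0.6205 -0.2754  0.1919] top 0.1994 [ 625.9 -278.6] [13.9 23.1] 84.4 hsv [51. 16. 47.]
1203 [388. 318.] mean [ 0.6268 -0.2249  0.1921] top 0.1996 [ 632.4 -223.1] [14.  22.8] 81.8 hsv [52. 19. 46.]
2585 [321. 321.] mean [ 0.6282 -0.2487  0.1864] top 0.1877 [ 629.2 -248.6] [23.8 16.7] 82.1 hsv [ 18. 118. 180.]
t 44.3 pos [ 0.6301 -0.25    0.1441] yaw 82.99 q [-0.55  0.46  1.38  0.    1.3  -2.  ] F [-0.2 -0.1  0.4] open 0.498
turn units(tool) [ 0.011 -0.001 -0.005] then shift units in target tool frame [0.037 0.102 0.041] | in present frame [0.037 0.102 0.041]
```

View pics/w17.png

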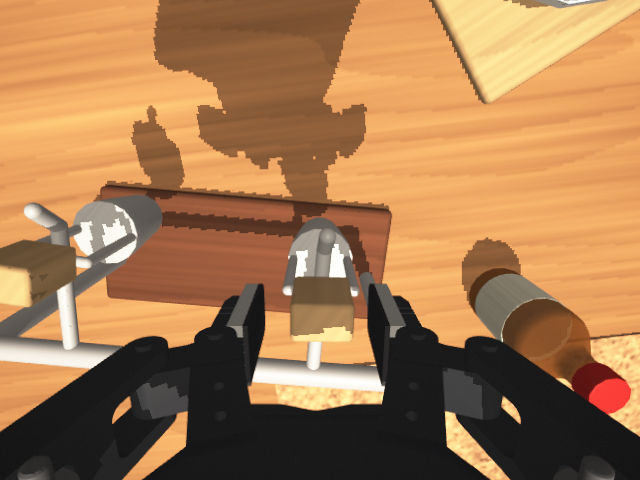

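Request:
{"name": "step_arm", "arguments": {"commands": [[0, 0, 0, 0.04, 0.08, 0.03, 0.45], [0, 0, 0, 0, 0, 0, 0.3], [0, 0, 0, 0, 0, 0, 0.1], [0, 0, 0, 0, 0, 0, 0.05], [0, 0, 0, 0, 0, 0, 0.05], [0, 0, 0, 0, 0, 0, 0.05]]}}

```text
time_s: 44.9
eef_pos: [0.629, -0.2484, 0.1411]
eef_rot: [-0.529, 0.53, 0.469, -0.468]
wrist_force: [-1.7, 2.2, 2.1]
opening: 0.266
```

```bash
python3 blk.py w18 .183 .2 >/dev/null; python3 plan.py .629 -.2488 .141 83
```

```text
t 45.0 pos [ 0.629  -0.2484  0.1411] yaw 83.0 q [-0.55  0.46  1.39  0.    1.3  -2.  ] F [-1.6  2.   3.6] open 0.259
turn units(tool) [0.004 0.001 0.   ] then shift units in target tool frame [-0.012  0.003 -0.002] | in present frame [-0.012  0.003 -0.002]
```

View pics/w18.png

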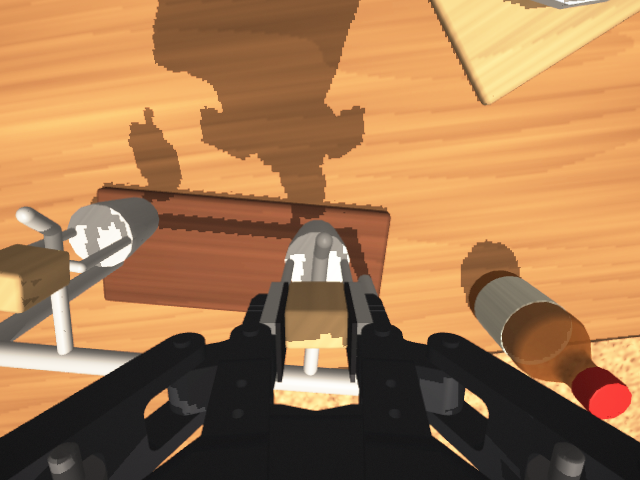

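Request:
{"name": "step_arm", "arguments": {"commands": [[0, 0, 0, 0, -0.2, 0, 0.05], [0, 0, 0, 0, -0.3, 0, 0.05], [0, 0, 0, 0, -0.3, 0, 0.05], [0, 0, 0, 0, 0, 0, 0.05], [0, 0, 0, 0, 0, 0, 0.05]]}}

```text
time_s: 45.45
eef_pos: [0.6291, -0.2487, 0.1653]
eef_rot: [-0.529, 0.53, 0.469, -0.468]
wrist_force: [-0.1, 0.7, -1.6]
opening: 0.268
```

```bash
python3 -c "
import cv2
from bench import ctrl
im,d=ctrl.camera('side');cv2.imwrite('pics/s19.png',cv2.resize(im[100:240,220:380],(800,700))[:600])
im,d=ctrl.camera('scene');cv2.imwrite('pics/c19.png',cv2.resize(im[280:440,150:350],(800,600)))"; python3 plan.py .629 -.2488 .165 83
```

```text
t 45.5 pos [ 0.6286 -0.2484  0.1643] yaw 83.0 q [-0.55  0.44  1.37 -0.    1.34 -2.  ] F [ 0.2  0.2 -1.7] open 0.263
turn units(tool) [-0.006  0.     0.002] then shift units in target tool frame [-0.012 -0.023 -0.016] | in present frame [-0.012 -0.023 -0.016]
```

View pics/s19.png

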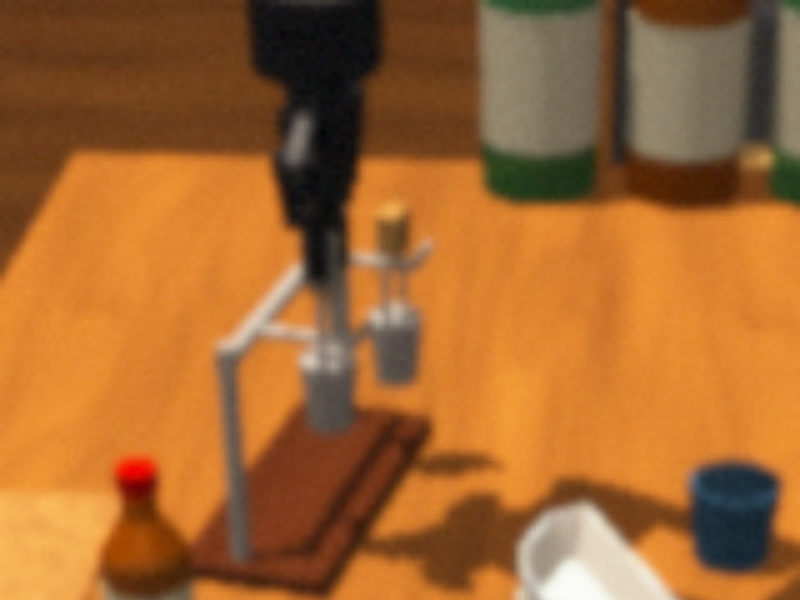

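View pics/c19.png

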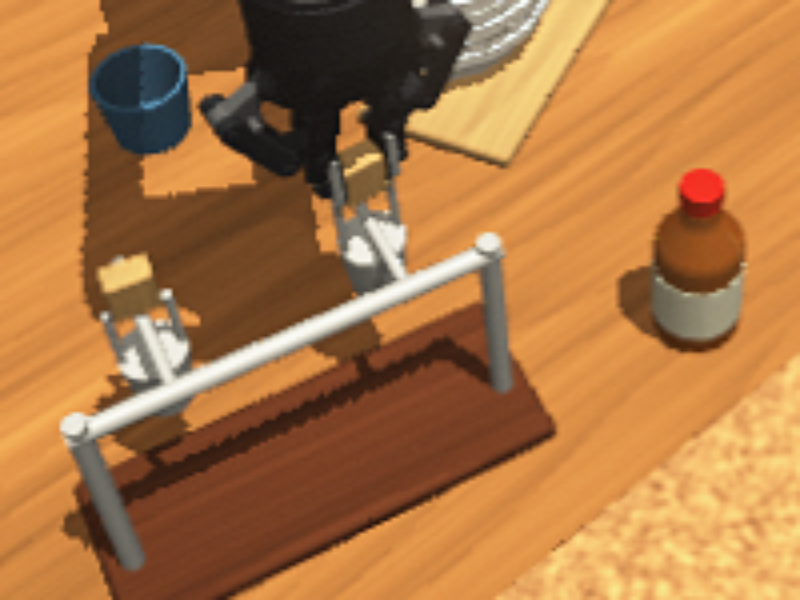

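Request:
{"name": "step_arm", "arguments": {"commands": [[0, 0, 0, 0.03, 0, 0.2, 0.05], [0, 0, 0, 0.05, 0, 0.4, 0.05], [0, 0, 0, 0.06, 0, 0.5, 0.05], [0, 0, 0, 0.06, 0, 0.5, 0.05], [0, 0, 0, 0.05, 0, 0.4, 0.05], [0, 0, 0, 0, 0, 0.2, 0.05], [0, 0, 0, 0, 0, 0, 0.05]]}}

```text
time_s: 46.25
eef_pos: [0.5635, -0.2329, 0.1646]
eef_rot: [0.53, -0.53, -0.468, 0.469]
wrist_force: [-0.2, 0.1, -1.0]
opening: 0.265
```

```bash
python3 -c "
import cv2
from bench import ctrl
im,d=ctrl.camera('scene');cv2.imwrite('pics/c20.png',cv2.resize(im[260:420,130:330],(800,600)))"; python3 plan.py .47 -.06 .25 25.7
```

```text
t 46.3 pos [ 0.5641 -0.2331  0.1648] yaw 82.98 q [-0.59  0.3   1.55  0.    1.29 -2.03] F [ 1.   0.1 -1.5] open 0.265
turn units(tool) [3.000e-03 9.547e+00 0.000e+00] then shift units in target tool frame [-0.326 -2.841  6.559] | in present frame [ 5.342 -2.843  3.819]
```

View pics/c20.png

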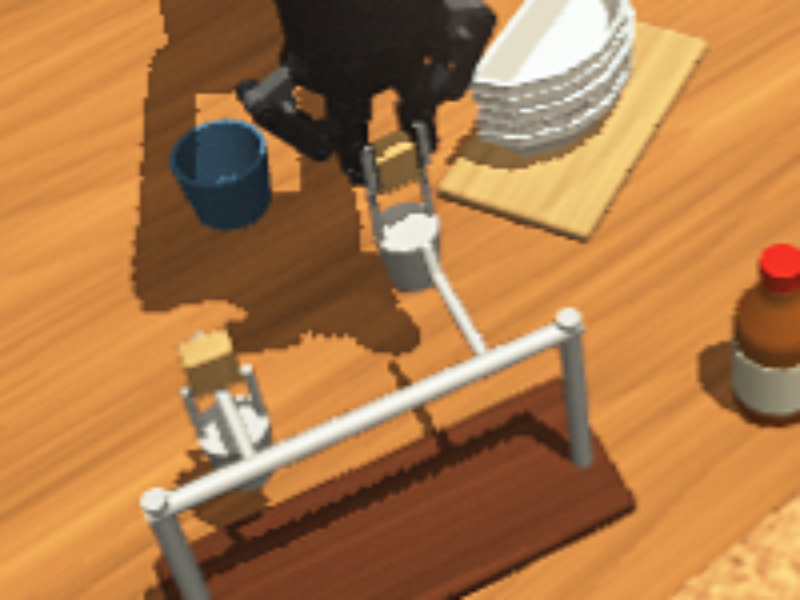

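Request:
{"name": "step_arm", "arguments": {"commands": [[0, 1, 0, 0, -0.3, 0, 0.05], [0, 1, 0, 0, -0.5, 0, 0.05], [0, 1, 0, 0, -0.5, 0, 0.05], [0, 1, 0, 0, -0.4, 0, 0.05], [0, 1, 0, 0, -0.3, 0, 0.05], [0, 1, 0, 0, 0, 0, 0.05], [0, 1, 0, 0, 0, 0, 0.05], [0, 1, 0, 0, 0, 0, 0.05], [0, 1, 0, 0, 0, 0, 0.05], [0, 0.55, 0, 0, 0, 0, 0.05]]}}

```text
time_s: 47.3
eef_pos: [0.5648, -0.2332, 0.2246]
eef_rot: [-0.69, 0.69, 0.156, -0.156]
wrist_force: [0.0, 0.2, -1.6]
opening: 0.266
```

```bash
python3 plan.py .4527 -.0291 .225 25.7
```

```text
t 47.3 pos [ 0.5648 -0.2332  0.2246] yaw 25.49 q [-0.59  0.25  1.49  0.    1.4  -1.03] F [ 0.   0.2 -1.6] open 0.266
turn units(tool) [ 0.002 -0.034  0.002] then shift units in target tool frame [-0.417 -0.013  7.75 ] | in present frame [-0.444 -0.014  7.749]
```

Request:
{"name": "step_arm", "arguments": {"commands": [[0, -0.03, 0, 0, 0, 0.3, 0.05], [0, 0, 0, -0.05, 0, 0.6, 0.05], [0, 0, 0, -0.05, 0, 0.9, 0.05], [0, 0, 0, -0.05, 0, 1, 0.05], [0, 0, 0, -0.05, 0, 1, 0.05], [0, 0, 0, -0.05, 0, 1, 0.05], [0, 0, 0, -0.05, 0, 1, 0.05], [0, 0, 0, -0.05, 0, 0.9, 0.05], [0, 0, 0, -0.05, 0, 0.7, 0.05], [0, 0, 0, 0, 0, 0.35, 0.05]]}}

```text
time_s: 48.3
eef_pos: [0.4511, -0.0273, 0.2248]
eef_rot: [0.689, -0.689, -0.16, 0.159]
wrist_force: [0.5, -0.4, -1.8]
opening: 0.272
```

Request:
{"name": "step_arm", "arguments": {"commands": [[0, 0, 0, 0, 0, 0, 0.05], [0, 0, 0, 0, 0, 0, 0.05]]}}

```text
time_s: 48.5
eef_pos: [0.4525, -0.0295, 0.225]
eef_rot: [-0.689, 0.689, 0.159, -0.158]
wrist_force: [-0.2, -0.8, -1.9]
opening: 0.263
```

```bash
python3 plan.py .4527 -.0291 .155 25.7; python3 -c "
import cv2
from bench import ctrl
im,d=ctrl.camera('wrist');cv2.imwrite('pics/w21.png',im)
im,d=ctrl.camera('side');cv2.imwrite('pics/s21.png',cv2.resize(im[130:280,260:460],(800,600)))"
```

```text
t 48.5 pos [ 0.4525 -0.0295  0.225 ] yaw 25.93 q [-0.33 -0.12  1.88 -0.    1.38 -0.78] F [-0.2 -0.8 -1.9] open 0.263
turn units(tool) [0.009 0.038 0.005] then shift units in target tool frame [0.01  2.333 0.008] | in present frame [0.009 2.333 0.01 ]
```

View pics/w21.png

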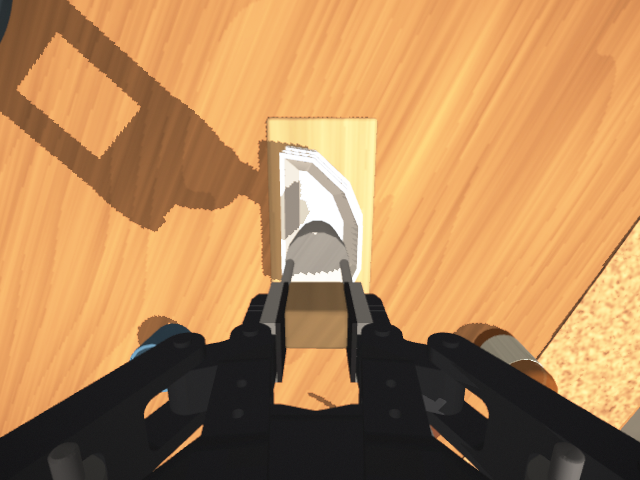

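View pics/s21.png

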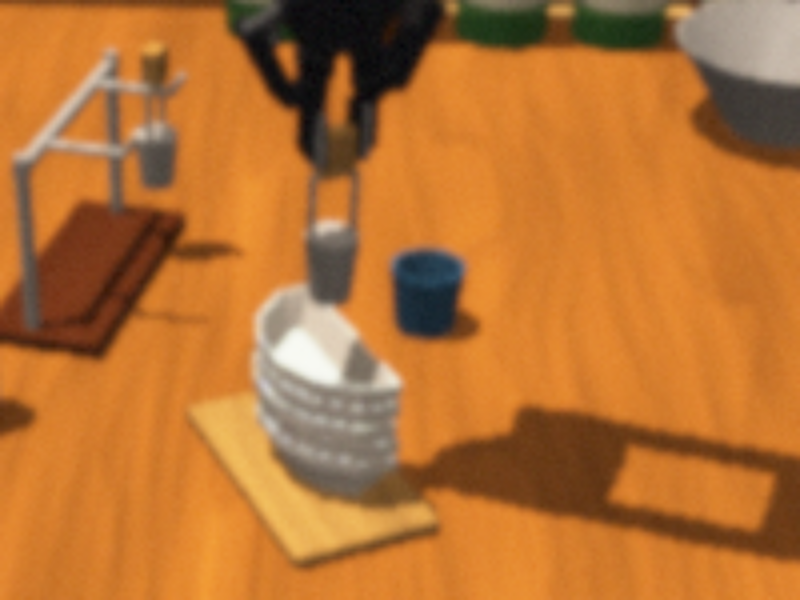

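Request:
{"name": "step_arm", "arguments": {"commands": [[0, 0.04, 0, 0.01, 0.4, 0, 0.05], [0, 0, 0, 0, 0.5, 0, 0.05], [0, 0, 0, 0, 0.5, 0, 0.05], [0, 0, 0, 0, 0.4, 0, 0.05], [0, 0, 0, 0, 0.2, 0, 0.05], [0, 0, 0, 0, 0.15, 0, 0.05], [0, 0, 0, 0, 0.05, 0, 0.05], [0, 0, 0, 0, 0, 0, 0.05]]}}

```text
time_s: 49.4
eef_pos: [0.4525, -0.029, 0.1589]
eef_rot: [-0.689, 0.69, 0.157, -0.157]
wrist_force: [0.2, -0.5, -1.5]
opening: 0.267
```

```bash
python3 plan.py .4527 -.0291 .155 25.7
```

```text
t 49.4 pos [ 0.4525 -0.029   0.1589] yaw 25.64 q [-0.33 -0.05  1.95 -0.    1.24 -0.77] F [ 0.2 -0.5 -1.5] open 0.267
turn units(tool) [ 0.003 -0.01   0.003] then shift units in target tool frame [ 0.005  0.129 -0.006] | in present frame [ 0.005  0.129 -0.006]
```

Request:
{"name": "step_arm", "arguments": {"commands": [[0, 0, 0, 0, 0.05, 0, 0.05], [0, 0, 0, 0, 0.05, 0, 0.05], [0, 0, 0, 0, 0.03, 0, 0.05], [0, 0, 0, 0, 0, 0, 0.05]]}}

```text
time_s: 49.8
eef_pos: [0.4528, -0.0291, 0.1556]
eef_rot: [-0.689, 0.69, 0.157, -0.157]
wrist_force: [-0.6, -0.8, 3.2]
opening: 0.267
```

Request:
{"name": "step_arm", "arguments": {"commands": [[0, 0, 0, 0, 0, 0, 0.3], [0, 0, 0, 0, 0, 0, 0.35], [0, 0, 0, 0, 0, 0, 0.45], [0, 0, 0, 0, 0, 0, 0.5], [0, 0, 0, 0, 0, 0, 0.5], [0, 0, 0, 0, -0.3, 0, 0.5], [0, 0, 0, 0, -0.7, 0, 0.5], [0, 0, 0, 0, -1, 0, 0.5], [0, 0, 0, 0, -1, 0, 0.5], [0, 0, 0, 0, 0, 0, 0.5]]}}

```text
time_s: 50.8
eef_pos: [0.4549, -0.0297, 0.25]
eef_rot: [-0.688, 0.691, 0.16, -0.154]
wrist_force: [0.4, 0.7, 0.7]
opening: 0.496
```

```bash
python3 blk.py w22 .19 .21; python3 blk.py w22 .185 .1955; python3 plan.py .59 -.364 .30 73
```

```text
1110 [314. 245.] mean [ 0.4527 -0.0291  0.1999] top 0.202 [453.1 -30.2] [23.9 15.7] 25.5 hsv [ 17. 121. 167.]
162 [315. 233.] mean [ 0.45   -0.0234  0.1904] top 0.1951 [450.3 -23.6] [23.4  2. ] 23.1 hsv [ 16. 120. 107.]
t 50.9 pos [ 0.4527 -0.029   0.2458] yaw 25.64 q [-0.33 -0.14  1.85  0.    1.42 -0.77] F [-0.5  0.3 -0.3] open 0.499
turn units(tool) [ 0.019 -7.893  0.008] then shift units in target tool frame [-9.34  -1.807 -7.641] | in present frame [ -0.704  -1.791 -12.049]
```

View pics/w22.png

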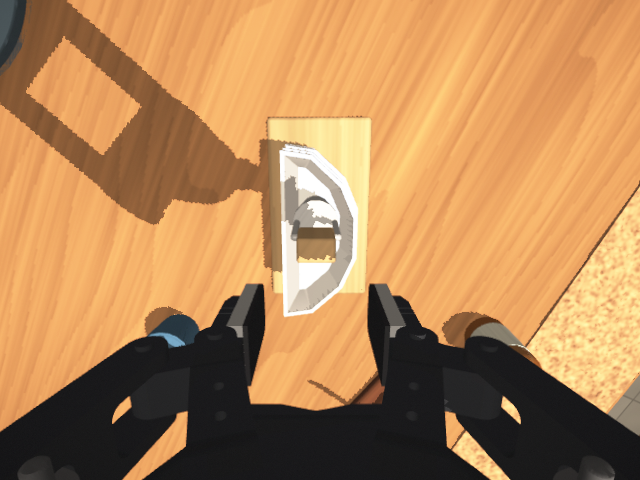

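Request:
{"name": "step_arm", "arguments": {"commands": [[0, -1, 0, 0, -0.5, 0, 0.55], [0, -1, 0, 0, -0.5, 0, 0.55], [0, -1, 0, 0, -0.5, 0, 0.55], [0, -1, 0, 0, -0.1, 0, 0.55], [0, -1, 0, 0, 0, 0, 0.55], [0, -1, 0, 0, 0, 0, 0.55], [0, -1, 0, 0, 0, 0, 0.55], [0, -0.89, 0, -0.4, 0, -0.3, 0.55], [0, 0, 0, -0.8, 0, -0.65, 0.55], [0, 0, 0, -1, 0, -0.82, 0.55]]}}

```text
time_s: 51.9
eef_pos: [0.4819, -0.1076, 0.2916]
eef_rot: [0.569, -0.567, -0.421, 0.421]
wrist_force: [0.6, 0.5, 0.6]
opening: 0.552
```

Request:
{"name": "step_arm", "arguments": {"commands": [[0, 0, 0, -1, 0, -0.82, 0.55], [0, 0, 0, -1, 0, -0.82, 0.55], [0, 0, 0, -1, 0, -0.82, 0.55], [0, 0, 0, -1, 0, -0.82, 0.55], [0, 0, 0, -1, 0, -0.82, 0.55], [0, 0, 0, -1, 0, -0.82, 0.55], [0, 0, 0, -0.8, 0, -0.7, 0.55], [0, 0, 0, -0.34, 0, -0.3, 0.55], [0, 0, 0, 0, 0, 0, 0.55], [0, 0, 0, 0, 0, 0, 0.55]]}}

```text
time_s: 52.9
eef_pos: [0.5889, -0.3641, 0.2911]
eef_rot: [0.57, -0.567, -0.42, 0.421]
wrist_force: [0.2, 0.4, -0.6]
opening: 0.55
```

```bash
python3 blk.py w23 .183 .2; python3 plan.py .5993 -.3644 .225 73
```

```text
650 [320. 240.] mean [ 0.5989 -0.365   0.1864] top 0.1879 [ 599.3 -365.1] [23.8 16.1] 72.5 hsv [ 22.  98. 239.]
t 53.0 pos [ 0.589  -0.3637  0.2917] yaw 73.01 q [-0.72  0.39  1.17  0.    1.58 -2.  ] F [-1.2  0.  -0.2] open 0.548
turn units(tool) [-0.018  0.001  0.011] then shift units in target tool frame [ 0.077  2.225 -0.334] | in present frame [ 0.074  2.224 -0.338]
```

View pics/w23.png

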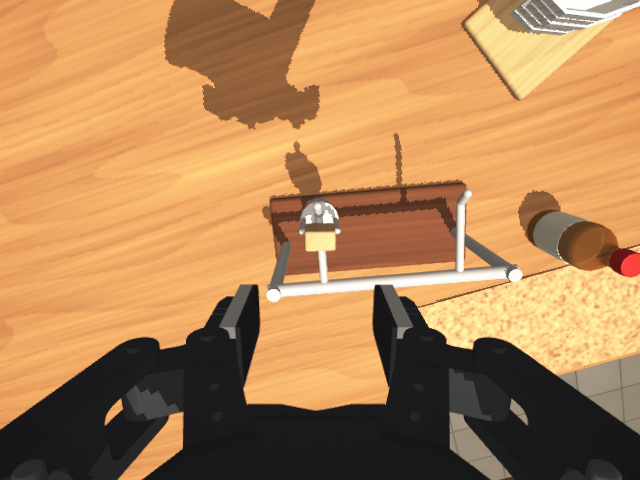

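Request:
{"name": "step_arm", "arguments": {"commands": [[0, 0, 0, 0.06, 0.3, -0.34, 0.55], [0, 0, 0, 0, 0.6, 0, 0.55], [0, 0, 0, 0, 0.8, 0, 0.5], [0, 0, 0, 0, 0.8, 0, 0.5], [0, 0, 0, 0, 0.8, 0, 0.5], [0, 0, 0, 0, 0.6, 0, 0.5], [0, 0, 0, 0, 0.5, 0, 0.5], [0, 0, 0, 0, 0.3, 0, 0.5], [0, 0, 0, 0, 0.2, 0, 0.5], [0, 0, 0, 0, 0, 0, 0.5]]}}

```text
time_s: 53.95
eef_pos: [0.5997, -0.3658, 0.1453]
eef_rot: [0.569, -0.568, -0.421, 0.421]
wrist_force: [-0.9, -0.2, -0.7]
opening: 0.501
```

```bash
python3 blk.py w24 .183 .2; python3 plan.py .5993 -.3649 .141 73
```

```text
1137 [244. 315.] mean [ 0.5862 -0.3894  0.192 ] top 0.1996 [ 591.  -393.4] [13.9 23.4] 74.0 hsv [61. 18. 52.]
1162 [387. 316.] mean [ 0.6012 -0.3407  0.192 ] top 0.1996 [ 603.9 -344.3] [14.2 22.8] 35.5 hsv [61. 20. 53.]
2531 [320. 319.] mean [ 0.5984 -0.3648  0.1864] top 0.1877 [ 599.2 -365.1] [23.9 16.6] 73.8 hsv [ 18. 114. 193.]
t 54.0 pos [ 0.6    -0.3661  0.1461] yaw 72.99 q [-0.72  0.51  1.3  -0.    1.33 -1.99] F [-0.2  0.3 -0.5] open 0.501
turn units(tool) [ 0.004 -0.002 -0.002] then shift units in target tool frame [0.031 0.171 0.034] | in present frame [0.031 0.171 0.034]
```

View pics/w24.png

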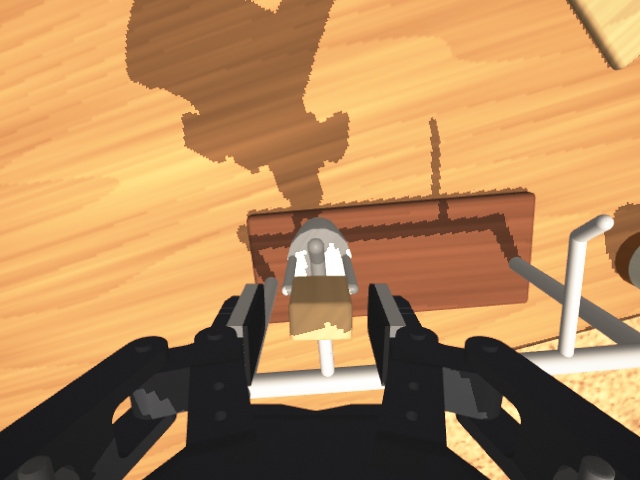

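Request:
{"name": "step_arm", "arguments": {"commands": [[0, 0, 0, 0.03, 0.1, 0.03, 0.45], [0, 0, 0, 0, 0.06, 0, 0.3], [0, 0, 0, 0, 0, 0, 0.1], [0, 0, 0, 0, 0, 0, 0.05], [0, 0, 0, 0, 0, 0, 0.05], [0, 0, 0, 0, 0, 0, 0.05]]}}

```text
time_s: 54.6
eef_pos: [0.5994, -0.3646, 0.1414]
eef_rot: [-0.568, 0.568, 0.421, -0.42]
wrist_force: [0.3, 4.2, 3.5]
opening: 0.262
```

```bash
python3 plan.py .5993 -.3649 .141 73
```

```text
t 54.6 pos [ 0.5994 -0.3646  0.1414] yaw 72.99 q [-0.72  0.51  1.31  0.    1.32 -1.99] F [0.3 4.2 3.5] open 0.262
turn units(tool) [ 0.003 -0.001  0.004] then shift units in target tool frame [-0.011  0.015  0.   ] | in present frame [-0.011  0.015  0.001]
```

Request:
{"name": "step_arm", "arguments": {"commands": [[0, 0, 0, 0, -0.2, 0, 0.05], [0, 0, 0, 0, -0.3, 0, 0.05], [0, 0, 0, 0, -0.3, 0, 0.05], [0, 0, 0, 0, 0, 0, 0.05], [0, 0, 0, 0, 0, 0, 0.05]]}}

```text
time_s: 55.1
eef_pos: [0.5993, -0.3653, 0.1656]
eef_rot: [-0.568, 0.569, 0.42, -0.42]
wrist_force: [0.1, 1.3, -1.9]
opening: 0.267
```

```bash
python3 -c "
import cv2
from bench import ctrl
im,d=ctrl.camera('scene');cv2.imwrite('pics/c25.png',cv2.resize(im[280:440,130:330],(800,600)))"; python3 plan.py .5993 -.3649 .165 73
```

```text
t 55.1 pos [ 0.5991 -0.365   0.1649] yaw 72.97 q [-0.72  0.49  1.29 -0.    1.36 -1.99] F [-0.2  0.1 -1.1] open 0.263
turn units(tool) [-0.    -0.005 -0.001] then shift units in target tool frame [ 0.006 -0.002 -0.007] | in present frame [ 0.006 -0.002 -0.007]
```

View pics/c25.png

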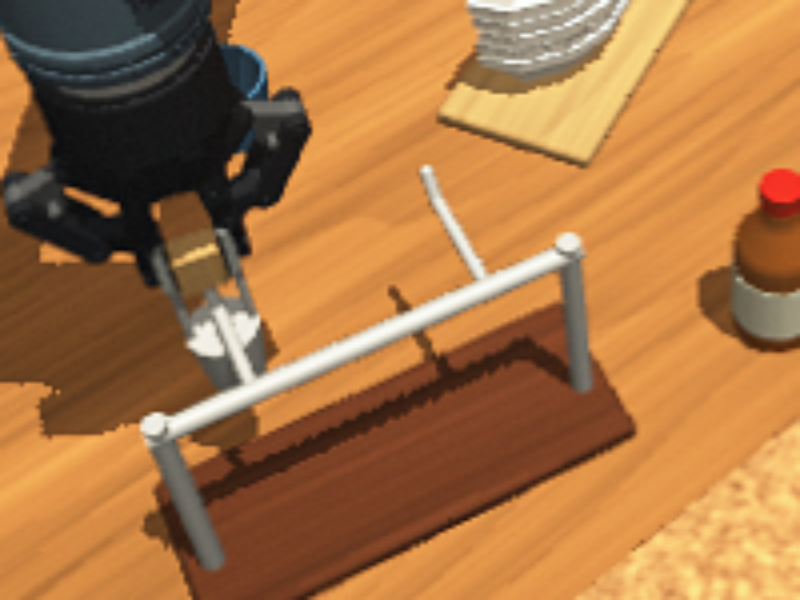

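Request:
{"name": "step_arm", "arguments": {"commands": [[0, 0, 0, -0.01, 0, 0.2, 0.05], [0, 0, 0, -0.02, 0, 0.4, 0.05], [0, 0, 0, -0.02, 0, 0.5, 0.05], [0, 0, 0, -0.02, 0, 0.5, 0.05], [0, 0, 0, -0.02, 0, 0.4, 0.05], [0, 0, 0, 0, 0, 0.2, 0.05], [0, 0, 0, 0, 0, 0, 0.05]]}}

```text
time_s: 55.85
eef_pos: [0.5345, -0.3479, 0.1648]
eef_rot: [0.569, -0.568, -0.42, 0.42]
wrist_force: [0.6, -0.8, -1.5]
opening: 0.27
```

Request:
{"name": "step_arm", "arguments": {"commands": [[0, 1, 0, 0, -0.3, 0, 0.05], [0, 1, 0, 0, -0.6, 0, 0.05], [0, 1, 0, 0, -0.6, 0, 0.05], [0, 1, 0, 0, -0.5, 0, 0.05], [0, 1, 0, 0, -0.3, 0, 0.05], [0, 1, 0, 0, -0.2, 0, 0.05], [0, 1, 0, 0, 0, 0, 0.05], [0, 0.88, 0, 0, 0, 0, 0.05], [0, 0, 0, 0, 0, 0, 0.05], [0, 0, 0, 0, 0, 0, 0.05]]}}

```text
time_s: 56.85
eef_pos: [0.5355, -0.3482, 0.2398]
eef_rot: [0.689, -0.689, -0.158, 0.158]
wrist_force: [0.2, 0.6, -2.1]
opening: 0.266
```

```bash
python3 plan.py .4709 -.0669 .225 25.7;  python3 -c "
import cv2
from bench import ctrl
im,d=ctrl.camera('scene');cv2.imwrite('pics/c26.png',im)"
```

```text
t 56.9 pos [ 0.5355 -0.3482  0.2398] yaw 25.85 q [-0.76  0.3   1.4   0.    1.44 -1.21] F [ 0.2  0.6 -2.1] open 0.266
turn units(tool) [-0.001  0.025  0.   ] then shift units in target tool frame [2.125 0.495 9.383] | in present frame [2.15  0.495 9.378]
```

View pics/c26.png

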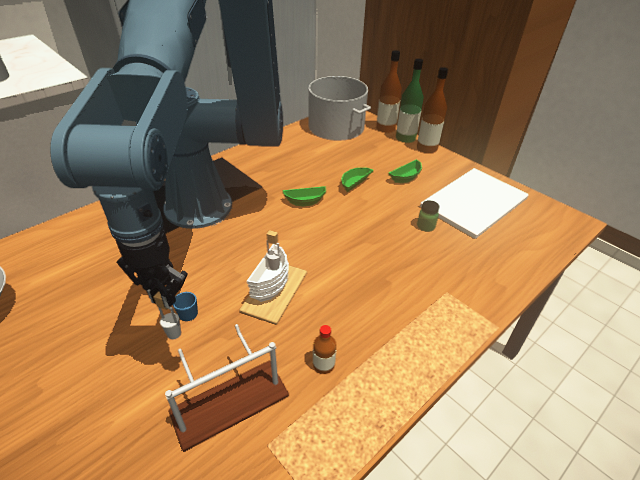

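Request:
{"name": "step_arm", "arguments": {"commands": [[0, 0.02, 0, 0.05, 0, 0.3, 0.05], [0, 0, 0, 0.2, 0, 0.7, 0.05], [0, 0, 0, 0.25, 0, 1, 0.05], [0, 0, 0, 0.25, 0, 1, 0.05], [0, 0, 0, 0.25, 0, 1, 0.05], [0, 0, 0, 0.25, 0, 1, 0.05], [0, 0, 0, 0.25, 0, 1, 0.05], [0, 0, 0, 0.25, 0, 1, 0.05], [0, 0, 0, 0.2, 0, 0.8, 0.05], [0, 0, 0, 0.1, 0, 0.6, 0.05]]}}

```text
time_s: 57.9
eef_pos: [0.4813, -0.0923, 0.2401]
eef_rot: [0.689, -0.689, -0.157, 0.157]
wrist_force: [-0.3, 0.2, -1.1]
opening: 0.264
```

Request:
{"name": "step_arm", "arguments": {"commands": [[0, 0, 0, 0.07, 0, 0.4, 0.05], [0, 0, 0, 0, 0, 0.3, 0.05], [0, 0, 0, 0, 0, 0.2, 0.05], [0, 0, 0, 0, 0, 0, 0.05], [0, 0, 0, 0, 0, 0, 0.05]]}}

```text
time_s: 58.4
eef_pos: [0.4723, -0.0696, 0.24]
eef_rot: [-0.689, 0.69, 0.156, -0.156]
wrist_force: [0.1, -0.2, -1.9]
opening: 0.268
```

```bash
python3 plan.py .4709 -.0669 .155 25.7; python3 -c "
import cv2
from bench import ctrl
im,d=ctrl.camera('wrist');cv2.imwrite('pics/w27.png',im)
im,d=ctrl.camera('side');cv2.imwrite('pics/s27.png',cv2.resize(im[130:280,260:460],(800,600)))"
```

```text
t 58.4 pos [ 0.4723 -0.0696  0.24  ] yaw 25.56 q [-0.4  -0.07  1.8  -0.    1.41 -0.84] F [ 0.1 -0.2 -1.9] open 0.268
turn units(tool) [ 0.004 -0.024 -0.   ] then shift units in target tool frame [-0.003  2.834  0.102] | in present frame [-0.003  2.834  0.103]
```

View pics/w27.png

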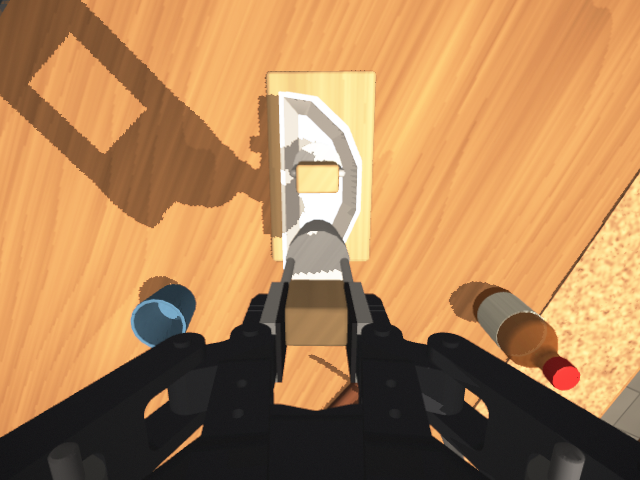

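View pics/s27.png

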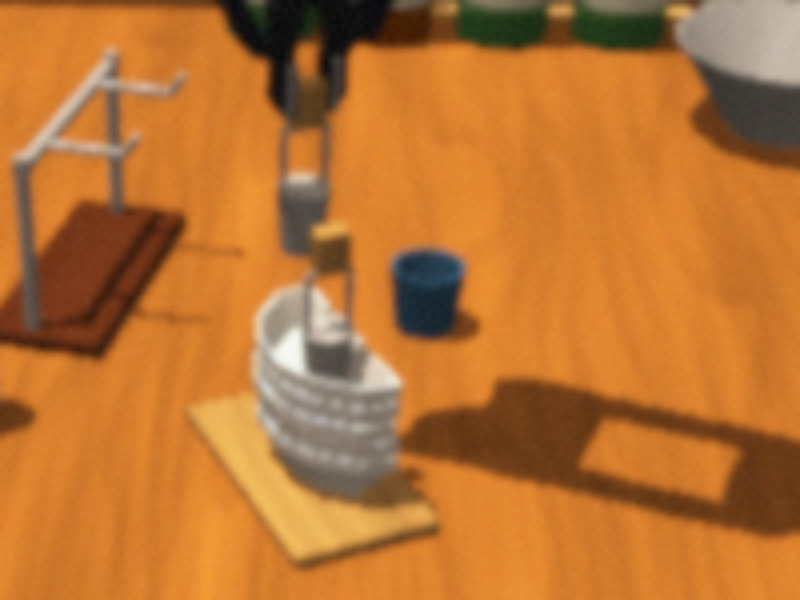

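Request:
{"name": "step_arm", "arguments": {"commands": [[0, -0.02, 0, 0, 0.4, 0.08, 0.05], [0, 0, 0, 0, 0.6, 0, 0.05], [0, 0, 0, 0, 0.6, 0, 0.05], [0, 0, 0, 0, 0.5, 0, 0.05], [0, 0, 0, 0, 0.3, 0, 0.05], [0, 0, 0, 0, 0.2, 0, 0.05], [0, 0, 0, 0, 0.1, 0, 0.05], [0, 0, 0, 0, 0, 0, 0.05]]}}

```text
time_s: 59.3
eef_pos: [0.4712, -0.067, 0.1589]
eef_rot: [0.689, -0.689, -0.157, 0.157]
wrist_force: [0.3, -0.1, -0.7]
opening: 0.268
```

```bash
python3 plan.py .4709 -.0669 .155 25.7
```

```text
t 59.3 pos [ 0.4712 -0.067   0.1589] yaw 25.7 q [-0.39  0.01  1.9   0.    1.24 -0.84] F [ 0.3 -0.1 -0.7] open 0.268
turn units(tool) [-0.001 -0.    -0.   ] then shift units in target tool frame [-0.007  0.13   0.006] | in present frame [-0.007  0.13   0.006]
```

Request:
{"name": "step_arm", "arguments": {"commands": [[0, 0, 0, 0, 0.05, 0, 0.05], [0, 0, 0, 0, 0.05, 0, 0.05], [0, 0, 0, 0, 0.03, 0, 0.05], [0, 0, 0, 0, 0, 0, 0.05]]}}

```text
time_s: 59.7
eef_pos: [0.4718, -0.0672, 0.1561]
eef_rot: [-0.689, 0.69, 0.158, -0.157]
wrist_force: [-1.4, 0.2, 5.2]
opening: 0.263
```

Seated with slight contact; release and rise.

Request:
{"name": "step_arm", "arguments": {"commands": [[0, 0, 0, 0, 0, 0, 0.3], [0, 0, 0, 0, 0, 0, 0.35], [0, 0, 0, 0, 0, 0, 0.45], [0, 0, 0, 0, 0, 0, 0.5], [0, 0, 0, 0, 0, 0, 0.5], [0, 0, 0, 0, -0.3, 0, 0.5], [0, 0, 0, 0, -0.7, 0, 0.5], [0, 0, 0, 0, -1, 0, 0.5], [0, 0, 0, 0, -1, 0, 0.5], [0, 0, 0, 0, -1, 0, 0.5]]}}

```text
time_s: 60.7
eef_pos: [0.471, -0.0669, 0.277]
eef_rot: [-0.689, 0.69, 0.157, -0.157]
wrist_force: [-0.4, -0.1, -0.3]
opening: 0.501
```

Request:
{"name": "step_arm", "arguments": {"commands": [[0, 0, 0, 0, -0.5, -0.5, 0.5], [0, 0, 0, 0, 0, -1, 0.5], [0, 0, 0, 0, 0, 0, 0.5], [0, 0, 0, 0, 0, 0, 0.5]]}}

```text
time_s: 61.1
eef_pos: [0.4904, -0.1076, 0.2902]
eef_rot: [0.69, -0.689, -0.157, 0.157]
wrist_force: [1.3, 0.4, -0.5]
opening: 0.5
```

```bash
python3 blk.py w28 .197 .21; python3 wfit.py .464 -.046 .085 w29
python3 - <<'E'
from h import *
import wfit
# rim only
wfit.wfit(.464,-.046,.098,"w30",.112)
im,d,W,k=cloud("wrist")
for p in [(.468,.0)]: pass
im,d=ctrl.camera('scene');cv2.imwrite('pics/c28.png',cv2.resize(im[200:400,150:400],(750,600)))
im,d=ctrl.camera('side');cv2.imwrite('pics/s28.png',cv2.resize(im[130:280,260:460],(800,600)))
for c in ["scene","side"]:
    ctrl.camera(c);k=ctrl.get_calibration(c)
    for th in ["soy_bottle","pickle_jar","sake_cup"]:
        for r in ctrl.boxes_of(th,c)[:1]: print(c,th,round(r["p"],2),np.round((np.array(r["point"])-np.array(k["t"]).ravel())@np.array(k["R"]),3))
E
```

```text
947 [317. 106.] mean [ 0.4537 -0.031   0.2009] top 0.2025 [453.6 -30.9] [23.8 15.7] 25.7 hsv [ 22. 100. 242.]
831 [318. 169.] mean [ 0.4724 -0.0678  0.2008] top 0.2022 [472.6 -68. ] [24.1 15.9] 25.9 hsv [ 22.  98. 243.]
w29 rect c [ 0.463  -0.0493] [34.4 46.7] fit c [ 0.4629 -0.0492] ext [0.0344 0.0464] yaw 27.51 top 0.1711 rms line 0.0024 s nan
w30 rect c [ 0.4645 -0.0464] [ 64.1 146.4] fit c [ 0.4642 -0.0461] ext [0.0634 0.1443] yaw 25.88 top 0.1088 rms line 0.0003 s -17.4
scene soy_bottle 0.94 [ 0.733 -0.108  0.087]
scene pickle_jar 0.94 [0.579 0.48  0.06 ]
scene sake_cup 0.74 [ 0.374 -0.253  0.039]
side soy_bottle 0.58 [ 0.718 -0.08   0.07 ]
side pickle_jar 0.8 [0.565 0.513 0.063]
side sake_cup 0.87 [ 0.377 -0.237  0.036]
  return _methods._mean(a, axis=axis, dtype=dtype,
  ret = ret.dtype.type(ret / rcount)
```

View pics/w30.png

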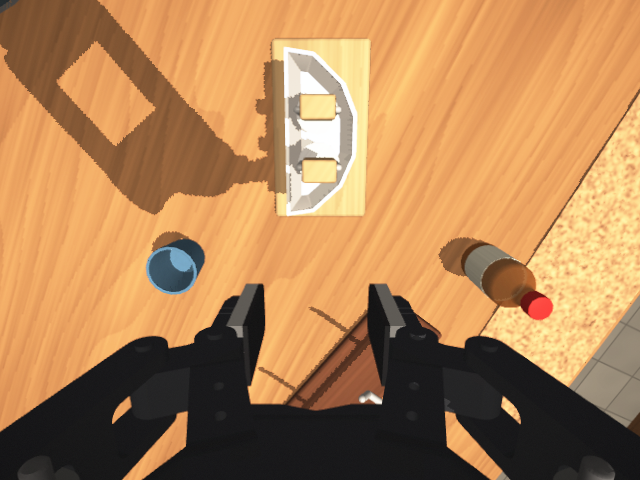

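View pics/c28.png

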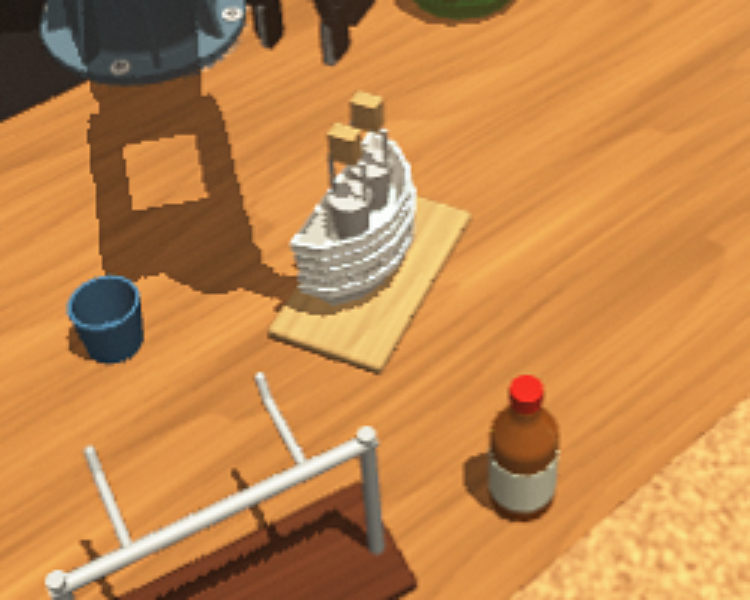

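View pics/s28.png

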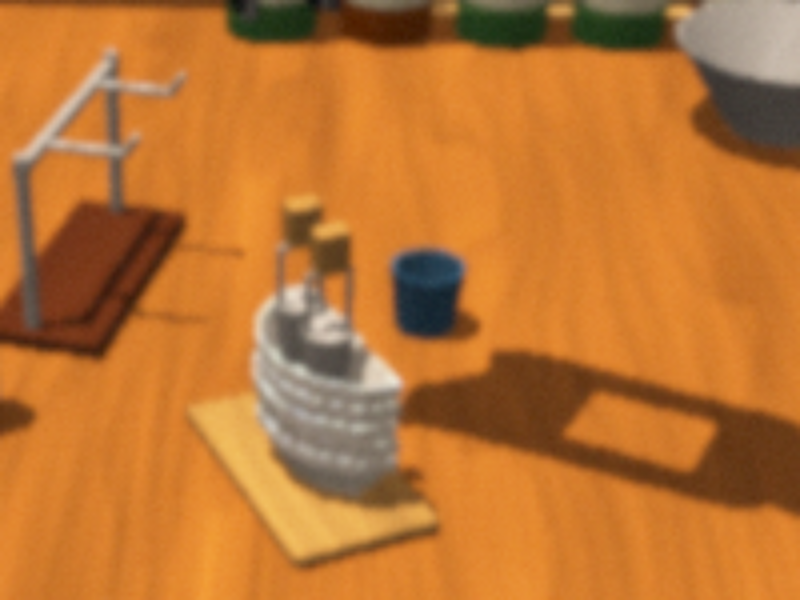

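```bash
python3 -c "
from bench import ctrl
print(ctrl.hand_in())"
```

```text
the job is handed in; nothing more can be done
None
```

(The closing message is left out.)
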